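# Make the curing box safe, load it, close its hood and reset it

### The job

Load the curing box: before reaching into it, press its red mushroom stop button down until it latches, then move every red casting from the round board to the chamber floor, standing upright. Then break the locked hood stay by pushing its red knuckle pin back and down, lower the hood gently until it is fully shut, and last of all twist the stop button clockwise so that it springs up again. Leave the bottle, the torch and the blue mould where they are.

Things in the scene. Friction and masses are not known exactly. Their poses are not given: they have to be found in the camera images.
- curing_box: fixed bench machine: a white open chamber 200 mm deep (x) and 220 mm wide (y), outside, rim 87 mm above the bench, walls 6 mm, with a grey-topped control deck 96 mm wide along its right (-y) side (top 70 mm above the bench). Origin: under the chamber's centre, on the bench; x points to its back (hinge side), y to its left. Inside 188 x 208 mm.
- chamber_floor (a point): centre of the chamber's inner floor, 30 mm above the bench; axes as curing_box. The chamber's free inside reaches 94 mm either way in x and 104 mm in y from here. The open hood stands above the back wall: keep the gripper's body at least 55 mm in front of the hinge (hinge line at x = +0.100, z = +0.059 from here).
- estop (a joint): travel of the red mushroom stop button, m: 0 = up, 0.0105 = bottomed. A spring pushes it up (1 N at the top, 3 N at the bottom, and a click from the catch on the way: expect 5 to 15 N in a steady push, and judge by the travel, not by the first rise of the force). Past about 0.0095 a pawl catches it and it stays at about 0.009 when let go.
- estop_head (a joint): turn of the button's head, rad, clockwise from above, 0 to 0.9; light spring back to 0. When latched down, turning it beyond about 0.7 frees the catch and the button springs up by itself as soon as it is not held down (a firm grip can hold it down until released).
- estop_top (a point): centre of the top face of the red mushroom head (42 mm wide, sides 22 mm high, vertical axis). Up: 115 mm above the bench, 45 mm above the deck; latched: 9 mm lower, with about 10 mm free between head and deck. Press from above; to twist, grip across its sides, best with the fingers before and behind it (along x of the box): the shut hood's edge is 52 mm to its left and reaches 115 mm above the bench.
- hood (a joint): angle of the white hood with amber window, rad: 0 = standing open as found (81 degrees up), 1.42 = fully shut. Its hinge is stiff (0.55 N m): the hood stays where it is left, once the stay is broken. About 0.45 kg.
- hood_handle (a point): middle of the hood's handle, a black round bar 12 mm thick and 100 mm long along y of the box, 30 mm off the hood's front edge. It moves on a circle of 232 mm about the hinge line, from 321 mm above the bench (open) to 99 mm (shut: 232 mm in front of the hinge line and 10 mm above it). The shut hood reaches 26 mm above the hinge line. Can be gripped from above with the fingers before and behind the bar at every angle, the bar turning between them.
- stay_knuckle (a joint): fold of the steel stay's knuckle, rad: 0 = locked just over centre against its stop (holds the hood open rigidly), straight at about 0.13, unlocked beyond, 2.76 when the hood is shut.
- knuckle_pin (a point): middle of the red pin (18 mm thick, 28 mm long) that sticks out sideways (+y of the box) from the stay's knuckle, on the left of the hood. Locked: 147 mm above the bench, 81 mm in front of the hinge line. The lower link turns about a pivot 122 mm away, low on the box side (165 mm in front of the hinge line, 59 mm above the bench), so the pin breaks away to the back and down; a push of 30 to 50 mm that way (a few N) unlocks it. The hood drops a little with it.
- board: fixed round plywood board, 230 mm across, 5 mm thick, on which the castings wait. Origin: centre of its underside.
- cast_1: a red cast knob, 44 mm tall: flared foot 55 mm wide (up to 20 mm high), narrower stem 24 mm thick, round head 28 mm wide at 30 to 44 mm. Grip the head from above. Origin: centre of its underside, z up along the stem. Stands upright on the round board at the start. 80 g. May be absent.
- cast_2: a red cast knob, 44 mm tall: flared foot 55 mm wide (up to 20 mm high), narrower stem 24 mm thick, round head 28 mm wide at 30 to 44 mm. Grip the head from above. Origin: centre of its underside, z up along the stem. Stands upright on the round board at the start. 80 g. May be absent.
- cast_3: a red cast knob, 44 mm tall: flared foot 55 mm wide (up to 20 mm high), narrower stem 24 mm thick, round head 28 mm wide at 30 to 44 mm. Grip the head from above. Origin: centre of its underside, z up along the stem. Stands upright on the round board at the start. 80 g. May be absent.
- cast_4: a red cast knob, 44 mm tall: flared foot 55 mm wide (up to 20 mm high), narrower stem 24 mm thick, round head 28 mm wide at 30 to 44 mm. Grip the head from above. Origin: centre of its underside, z up along the stem. Stands upright on the round board at the start. 80 g. May be absent.
- bottle: white bottle with black cap, 58 mm wide, 140 mm tall; bystander. Origin: centre of its underside.
- torch: black pocket torch lying flat, 33 x 127 x 33 mm; bystander.
- mould: pale blue mould half, 60 x 85 x 24 mm; bystander.

How it is judged:
On the way, in this order (a step that is already met when the one before it is completed fails the run):
1. the stop button is pressed down and latched, with the fingers off it (value of joint estop above 0.007 m and contact force between the fingers and curing_box below 0.5 N), for 0.2 s.
2. every casting stands upright on the chamber floor, let go, with the stop button still down (x of cast_1 in the frame of chamber_floor between -0.08 and 0.08 m and y of cast_1 in the frame of chamber_floor between -0.09 and 0.09 m and z of cast_1 in the frame of chamber_floor between -0.008 and 0.01 m and angle between each of cast_1, cast_2, cast_3, cast_4's own z axis and vertical below 0.2 rad and linear speed of each of cast_1, cast_2, cast_3, cast_4 below 0.03 m/s and x of cast_2 in the frame of chamber_floor between -0.08 and 0.08 m and y of cast_2 in the frame of chamber_floor between -0.09 and 0.09 m and z of cast_2 in the frame of chamber_floor between -0.008 and 0.01 m and x of cast_3 in the frame of chamber_floor between -0.08 and 0.08 m and y of cast_3 in the frame of chamber_floor between -0.09 and 0.09 m and z of cast_3 in the frame of chamber_floor between -0.008 and 0.01 m and x of cast_4 in the frame of chamber_floor between -0.08 and 0.08 m and y of cast_4 in the frame of chamber_floor between -0.09 and 0.09 m and z of cast_4 in the frame of chamber_floor between -0.008 and 0.01 m and value of joint estop above 0.007 m), for 0.3 s.
3. the stay is broken at its knuckle, well past straight (value of joint stay_knuckle above 0.3 rad), for 0.1 s.
4. the hood is fully shut, with the stop button still down (value of joint hood above 1.38 rad and value of joint estop above 0.007 m), for 0.3 s.
5. the stop button is twisted free and up again (value of joint estop below 0.002 m), for 0.2 s.
At the end, for the whole second after the job is handed in: Every casting stands on the chamber floor upright (within 0.2 rad) and at rest, the hood is shut to within 0.04 rad and the stop button is fully up (within 2 mm) (x of cast_1 in the frame of chamber_floor between -0.08 and 0.08 m and y of cast_1 in the frame of chamber_floor between -0.09 and 0.09 m and z of cast_1 in the frame of chamber_floor between -0.008 and 0.01 m and angle between each of cast_1, cast_2, cast_3, cast_4's own z axis and vertical below 0.2 rad and linear speed of each of cast_1, cast_2, cast_3, cast_4 below 0.03 m/s and x of cast_2 in the frame of chamber_floor between -0.08 and 0.08 m and y of cast_2 in the frame of chamber_floor between -0.09 and 0.09 m and z of cast_2 in the frame of chamber_floor between -0.008 and 0.01 m and x of cast_3 in the frame of chamber_floor between -0.08 and 0.08 m and y of cast_3 in the frame of chamber_floor between -0.09 and 0.09 m and z of cast_3 in the frame of chamber_floor between -0.008 and 0.01 m and x of cast_4 in the frame of chamber_floor between -0.08 and 0.08 m and y of cast_4 in the frame of chamber_floor between -0.09 and 0.09 m and z of cast_4 in the frame of chamber_floor between -0.008 and 0.01 m and value of joint hood above 1.38 rad and value of joint estop below 0.002 m); the robot touches nothing.
It fails at once if reaching into the chamber while the stop button is up (value of joint estop below 0.004 m and value of joint hood below 1.2 rad and x of the grasp point in the frame of chamber_floor between -0.09 and 0.09 m and y of the grasp point in the frame of chamber_floor between -0.1 and 0.1 m and z of the grasp point in the frame of chamber_floor below 0.055 m).
It fails at once if the hood is slammed or flung (faster than 1.5 rad/s) (velocity of joint hood above 1.5 rad/s).
It fails at once if a bystander (bottle, torch, mould) is pushed more than 3 cm or the bottle tipped (distance of any of bottle, torch, mould from where it was at the start of the episode above 0.03 m or angle between bottle's own z axis and vertical above 0.5 rad).
Of cast_1, cast_2, cast_3, cast_4 only 2 to 4 are there at a start; the rules pass over those that are not, and their reading is None.
At some moment in a run one of cast_1, cast_2, cast_3, cast_4 may be knocked a few centimetres aside while the robot is not near it.
Once in a run the grip may slacken for a moment while it holds something.
It also fails if it takes over 210 s, if anything falls off the work surface, if the arm or the gripper's body presses on something with over 40 N, if the wrist force passes 120 N, or if a joint passes its speed limit or range.

### The arm

A 6-joint arm with a two-finger parallel gripper is mounted at the origin on a cart in front of the work surface, level with it; the furniture and walls round the work are solid. World frame = base frame: x ahead of the robot, y to its left, z up, the work surface at z = 0. Lengths are in m, angles in rad, forces in N, time in s.
With the tool pointing down it reaches from about 0.35 to 0.8 m from the base axis. Payload 7.3 kg.
Tool frame: the origin (TCP) lies midway between the tips of the shut fingers; the grasp point (between the pads) lies 19 mm behind it; z points along the fingers, y is the direction in which the jaws open and shut (so a half turn about z gives the same grasp; the last joint's range is limited). The gripper opens to 85 mm and grips with 20 to 120 N. Pads are 22 mm wide; open, the fingers measure 114 mm over their backs; the gripper's body (76 mm by 85 mm) begins 54 mm behind the grasp point. The pads swing forward as they close: fully open they stand 13 mm farther back than shut.
Start: joints at [1.085, 0.342, 1.524, -0, 1.275, -0.146], TCP at [0.175, 0.495, 0.231] pointing down, gripper open.
Joint ranges: [-2.53, 2.53], [-0.77, 2.02], [0.04, 2.7], [-1, 4.14], [0.28, 2.66], [-3.11, 3.11]. Speed limits (rad/s): [2.57, 2.57, 3.14, 3.14, 3.14, 3.14].

### API

Orientations are given as a rotation vector (axis times angle).
In Python, from bench import * gives the robot as it stands.
- The arm moves only by the tool send_rows, never from a script. Its argument "commands" is a list of rows, each an object with "travel": the shift along the tool's x, y, z in m, a list of three; "twist": the turn about the tool's z in rad; "fingers": the closure, from -1 (fully open) to 1 (shut), so that 0 is half open. In form: [{"travel": [tx, ty, tz], "twist": twist, "fingers": fingers}, ...]. A call has 1 to 10 rows; each row is the pose to reach, as a shift and turn from the pose measured when the call began, along the tool's axes at that moment; what a row does not reach only later rows make up. A row lasts 1/12 s, in which the tool goes at most 41.7 mm and 7.16 degrees, less where a joint would pass 70% of its speed; a pose out of reach is approached as far as the arm can. A call with a gripper value outside its range is refused whole. The fingers move at their own pace and stop on an object; the grip force is fixed at half the most. Time passes only in rows, so rows that repeat a pose let the fingers close. It gives the time, the measured TCP pose, the force and the opening at its end, in the units of the state.
- observe(): the state, without advancing time (a new reading comes with each control period).
- get_image(name): name is "scene" or "top"; returns the picture (480x640x3 uint8, red, green, blue); there is no depth.
- get_calibration(name): a dict with "intrinsics" (3x3 intrinsics, pixels), "k1" (the pictures are not rectified: a ray, as slopes to the right and down, at radius r is drawn at 1 + k1 r^2 times it, then the intrinsics apply), "extrinsics" (4x4, takes a point from camera to world coordinates). Camera axes: x right, y down, z forward; pixel columns grow to the right and rows downward; lengths in m; the calibration is good to about 2 mm. A picture is of the moment at which its call begins. get_calibration takes no time and is no camera call.
- sign_off(): hands the job in, once; it reports no verdict.
Trained networks look in the newest picture that a camera, given by its name, has taken for a name from the list of things; names that differ only in an ending like _2 or _b are one class to them, and where a whole thing is asked for, a point or a joint stands for the part that bears it (a point fixed in the world has none). Each returns a list of dicts, best first, with "p" (0 to 1); they miss things now and then, are a little off and sometimes report something else, mostly with a low value. They report only what shows in the picture. A call takes as long as a camera call.
- spot_in(target, camera): "uv" ([column, row] in pixels, amid what is visible of it).
- silhouettes(target, camera): "mask" (480x640 bool, what is visible of it) and "uv" ([column, row] in pixels, amid what is visible of it).
- mark_of(target, camera): "uv" ([column, row] in pixels: a listed point, or the origin of a listed thing).
The state is a dict: "clock": time; "joints": joint angles; "qvel": joint speeds; "joint_torque": joint torques, N m; "tool_pos": TCP position; "tool_rot": TCP orientation; "contact_force": force on the tool from outside, world axes, zero at the start; "torque": the same for the moment, N m; "grip_width": finger opening in m.
Only numpy, scipy, OpenCV 4.12 (cv2) and the standard library are available. Lean on these libraries where they do the work, as an engineer would, in place of code of your own. Each camera call takes 0.05 s, during which the arm holds its last target.

## Working session

There is one attempt and no reset: what is moved stays moved. The work goes in short steps, Python scripts to look and compute and a tool call to move; the robot and the scene stay as the last step left them, time stands still between calls to the robot, and variables do not carry over. Pictures are saved under pics/ and viewed, and the job is handed in when it is done.

Besides the shell and the picture viewer there is one more tool, called after "Emit:" as a command line: name --argument value ..., lists and objects as JSON in quotes. send_rows: Moves the arm, as the interface text tells. Its arguments: {"type":"object","properties":{"commands":{"type":"array","items":{"type":"object","properties":{"travel":{"type":"array","items":{"type":"number"}},"twist":{"type":"number"},"fingers":{"type":"number"}}}}},"required":["commands"]}

```bash
ls; mkdir -p pics; python3 - <<'E'
from bench import *
import cv2
print(observe())
for c in ("scene","top"):
    im=get_image(c); cv2.imwrite(f"pics/{c}0.png",im[:,:,::-1])
    k=get_calibration(c); print(c,k)
    for t in ["cast_1","estop_top","hood_handle","knuckle_pin","chamber_floor","curing_box","board"]:
        try: print(t,[(round(d['p'],2),[round(float(x),1) for x in d['uv']]) for d in mark_of(t,c)])
        except Exception as e: print(t,e)
E
```

```text
pics
{'clock': 0.0, 'joints': array([ 1.08503994e+00,  3.42730151e-01,  1.52503140e+00, -3.31181531e-05,
        1.27536296e+00, -1.46042117e-01]), 'qvel': array([-0.00068733, -0.00019859,  0.00128348, -0.00012397,  0.00143818,
        0.00089244]), 'joint_torque': array([ 1.15187049e-03, -4.33674288e+01, -2.46014482e+01, -4.20529318e-05,
        7.71090563e-03,  1.42533761e-06]), 'tool_pos': array([0.17476102, 0.49463756, 0.23061707]), 'tool_rot': array([-5.30969207e-01, -3.09594412e+00,  2.30229689e-03]), 'contact_force': array([-0.4238633 ,  0.35338777,  0.10944194]), 'torque': array([ 0.01376188, -0.01053342,  0.00700005]), 'grip_width': 0.08546461682116362}
scene {'intrinsics': array([[457.5785747 ,   0.        , 310.31448851],
       [  0.        , 457.5785747 , 239.32175343],
       [  0.        ,   0.        ,   1.        ]]), 'k1': -0.04893608152894007, 'extrinsics': array([[ 0.7108578 , -0.4578135 ,  0.53393631, -0.12448575],
       [-0.70299279, -0.4861886 ,  0.51905855, -0.41470857],
       [ 0.02196174, -0.7443302 , -0.66745055,  0.97144972],
       [ 0.        ,  0.    
[... 457 characters left out ...]
 0.        , 503.61861466, 243.12903453],
       [  0.        ,   0.        ,   1.        ]]), 'k1': 0.0027944397894263577, 'extrinsics': array([[-0.00709835, -0.98492811,  0.1728185 ,  0.28104119],
       [-0.9999719 ,  0.00657484, -0.00360149,  0.15554597],
       [ 0.00241095, -0.1728392 , -0.9849471 ,  1.20833579],
       [ 0.        ,  0.        ,  0.        ,  1.        ]])}
cast_1 [(0.86, [275.9, 257.2])]
estop_top [(0.81, [462.8, 222.0]), (0.32, [246.0, 267.6])]
hood_handle [(0.7, [391.1, 151.1]), (0.24, [170.1, 276.9])]
knuckle_pin [(0.65, [317.0, 221.6])]
chamber_floor [(0.82, [381.7, 224.9])]
curing_box [(0.7, [381.8, 224.3])]
board [(0.96, [247.2, 269.3]), (0.16, [276.2, 257.2])]
```

View pics/scene0.png

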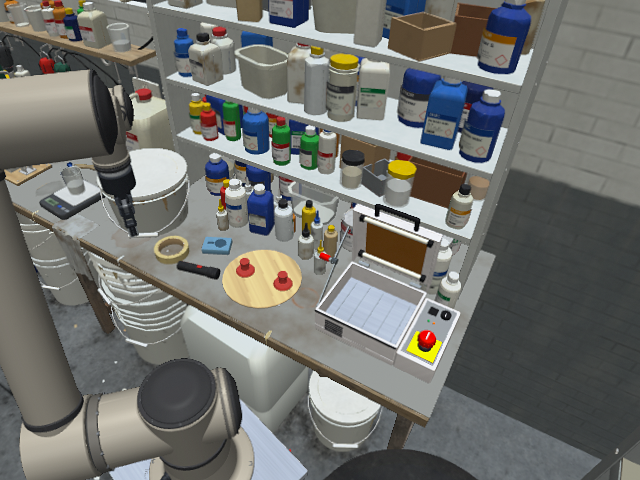

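View pics/top0.png

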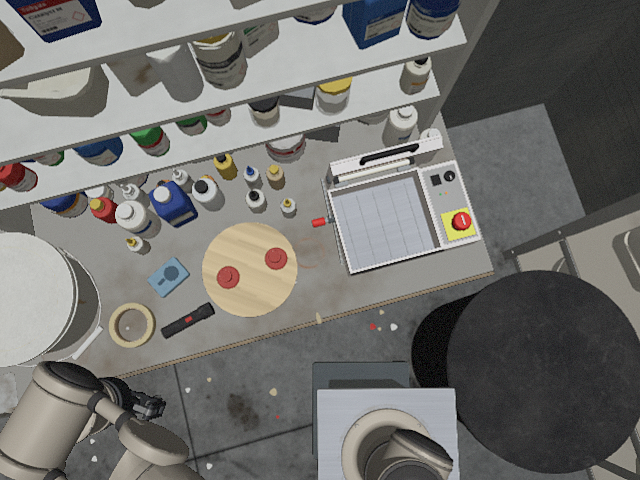

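```bash
cat > h.py <<'E'
import numpy as np, cv2
from bench import *
from scipy.optimize import least_squares
from scipy.spatial.transform import Rotation as R
def undist(uv,k):
    K=k["intrinsics"];d=np.array([k["k1"],0,0,0,0.])
    return cv2.undistortPoints(np.array(uv,float).reshape(-1,1,2),K,d)[:,0]
def ray(uv,cam):
    k=get_calibration(cam);E=k["extrinsics"];n=undist(uv,k)[0]
    return E[:3,3],E[:3,:3]@np.array([n[0],n[1],1])
def atz(uv,cam,z):
    o,d=ray(uv,cam);return o+d*(z-o[2])/d[2]
def proj(P,cam):
    k=get_calibration(cam);E=np.linalg.inv(k["extrinsics"])
    r,_=cv2.Rodrigues(E[:3,:3])
    return cv2.projectPoints(np.array(P,float).reshape(-1,1,3),r,E[:3,3],k["intrinsics"],np.array([k["k1"],0,0,0,0.]))[0][:,0]
def tri(a,b):
    o1,d1=ray(a,"scene");o2,d2=ray(b,"top")
    s=np.linalg.lstsq(np.c_[d1,-d2],o2-o1,rcond=None)[0]
    p,q=o1+d1*s[0],o2+d2*s[1]
    return (p+q)/2,np.linalg.norm(p-q)
E
python3 - <<'E'
from h import *
for n,a,b in [("estop",[426,335.5],[462.8,222]),("pin",[323.7,256.2],[317,221.6]),("floor",[366.4,313.5],[381.7,224.9]),("board",[264,275.4],[247.2,269.3])]:
    p,e=tri(a,b);print(n,p.round(4),round(e,4))
print(atz([391.1,151.1],"top",.321),atz([462.8,222],"top",.115),atz([381.7,224.9],"top",.03))
for c in ("top","scene"):
    for z,t in((.005,"cast_1"),):
        for d in mark_of(t,c):print(c,d['p'],atz(d['uv'],c,z))
t=cv2.imread("pics/top0.png");cv2.imwrite("pics/topz.png",cv2.resize(t[120:290,295:495],None,fx=4,fy=3.5))
s=cv2.imread("pics/scene0.png");cv2.imwrite("pics/scz.png",cv2.resize(s[190:385,300:470],None,fx=4,fy=3))
E
```

```text
estop [ 0.5176 -0.1675  0.1198] 0.0006
pin [0.514  0.1554 0.1476] 0.0006
floor [0.5269 0.0036 0.0393] 0.0055
board [0.4342 0.3197 0.007 ] 0.0125
[0.60855085 0.0174492  0.321     ] [ 0.51839705 -0.1686636   0.115     ] [0.5310438  0.00053544 0.03      ]
top 0.86 [0.45839101 0.25495059 0.005     ]
scene 0.86 [0.45309762 0.26176425 0.005     ]
scene 0.55 [0.41670051 0.37233706 0.005     ]
scene 0.28 [0.41214654 0.50823506 0.005     ]
```

View pics/topz.png

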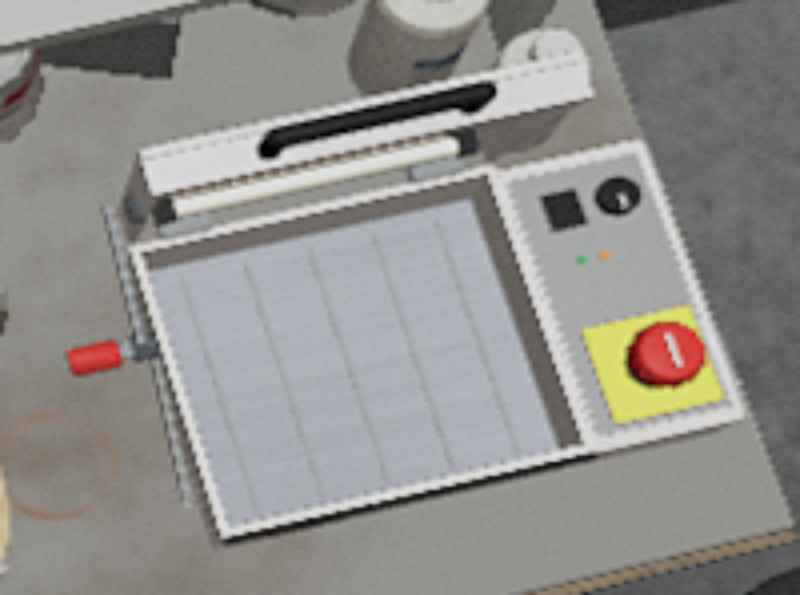

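View pics/scz.png

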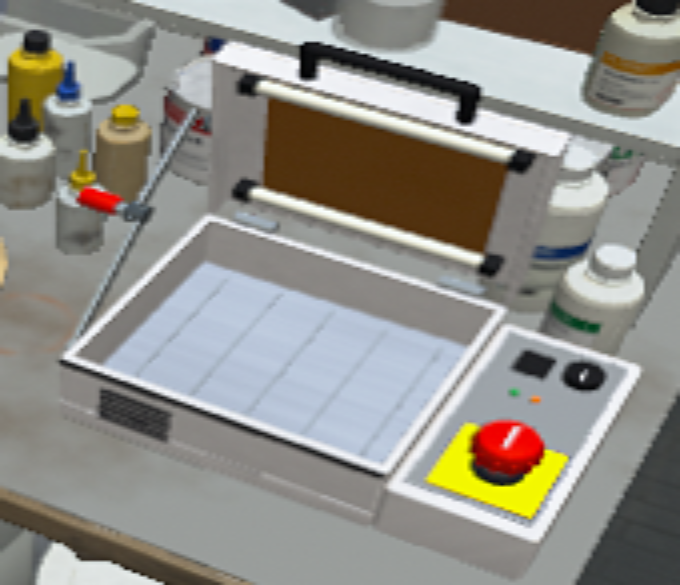

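```bash
cat > fit.py <<'E'
from h import *
pts=[(-.1,.11),(-.1,-.11),(.1,.11),(.1,-.11)]
pt=dict(top=[(350,273.4),(442.5,249.1),(328.3,190.6),(417.5,168.6)],scene=[(316.3,310),(396.8,347.7),(352.5,262.7),(425.8,292.7)])
def W(p,a): 
    c,s=np.cos(p[2]),np.sin(p[2]); a=np.array(a)
    return np.array([p[0]+c*a[0]-s*a[1],p[1]+s*a[0]+c*a[1],a[2]])
def f(p,cams=("top","scene")):
    return np.concatenate([(proj([W(p,(x,y,.087)) for x,y in pts],c)-np.array(pt[c])).ravel() for c in cams])
if __name__=="__main__":
    for cams in (("top","scene"),("top",),("scene",)):
        r=least_squares(f,[.53,0,.2],args=(cams,));print(cams,r.x.round(4),r.fun.round(1))
    p=least_squares(f,[.53,0,.2]).x
    def inv(q):
        d=np.array(q)[:2]-p[:2];c,s=np.cos(p[2]),np.sin(p[2]);return np.array([c*d[0]+s*d[1],-s*d[0]+c*d[1]])
    print("estop",inv((.518,-.168)),"pin",inv((.514,.1554)),"handle",inv((.6085,.0174)))
    for n,a in dict(pin=(.019,.14,.147),handle=(.075,0,.321),estop=(-.04,-.165,.115)).items():
        print(n,W(p,a).round(4),proj(W(p,a),"top").round(1),proj(W(p,a),"scene").round(1))
E
python3 fit.py
python3 - <<'E'
from h import *
# red blobs
for c in("top","scene"):
    im=cv2.imread(f"pics/{c}0.png").astype(int)
    m=((im[:,:,2]>110)&(im[:,:,1]<70)&(im[:,:,0]<75)).astype('uint8')
    n,l,s,ce=cv2.connectedComponentsWithStats(m)
    for i in range(1,n):
        if s[i,4]>60:print(c,s[i],ce[i].round(1))
    for d in silhouettes("cast_1",c):
        print(c,d['p'],d['uv'],d['mask'].sum())
    for t in("bottle","torch","mould"):print(t,[(round(d['p'],2),np.round(d['uv'])) for d in spot_in(t,c)])
E
```

```text
('top', 'scene') [ 5.319e-01 -1.000e-04  2.508e-01] [ 0.2  0.4  1.7 -0.  -1.1 -0.4  1.2 -1.7 -2.  -0.7 -0.4  0.9 -1.3 -1.4
  0.9  0.4]
('top',) [0.5309 0.0011 0.246 ] [-0.6  0.6  1.1  0.7 -1.5 -0.3  1.  -1.2]
('scene',) [ 0.533  -0.0013  0.2576] [-1.2 -0.3  0.7  0.8 -1.  -1.3  1.5  0.1]
estop [-0.05510336 -0.15923506] pin [0.02127025 0.15504289] handle [ 0.07857135 -0.00209028]
pin [0.5155 0.1403 0.147 ] [[323.9 221. ]] [[328.4 259. ]]
handle [0.6045 0.0185 0.321 ] [[390.6 153.2]] [[397.2 213.1]]
estop [ 0.5341 -0.1698  0.115 ] [[462.9 215.1]] [[430.4 333.3]]
top [  0 164  13  15 102] [  5.5 171.4]
top [ 91 197  21  21 132] [103.2 207.2]
top [453 212  18  18 143] [462.3 220.2]
top [312 218  13   9  66] [318.4 222.3]
top 0.88 [226.6, 276.2] 434
top 0.81 [277.5, 259.0] 413
bottle [(0.91, array([211., 194.]))]
torch [(0.83, array([186., 320.]))]
mould [(0.7, array([170., 278.]))]
scene [496  35  17   8  69] [501.9  39.1]
scene [ 40  57  13  17 110] [45.  63.2]
scene [136  89  15   7  78] [143.2  91.9]
scene [200 109  16  15 139] [207.2 115.6]
scene [236 258  18  19 198] [244.7 268.3]
scene [274 271  18  19 212] [282.2 281.4]
scene [418 331  18  17 216] [426.5 338.9]
scene 0.8 [246.5, 270.3] 246
scene 0.58 [282.4, 282.6] 268
scene 0.27 [335.9, 258.1] 165
bottle [(0.57, array([287., 222.]))]
torch [(0.75, array([198., 269.]))]
mould [(0.88, array([216., 244.]))]
```

```bash
cat >> h.py <<'E'
BOX=np.array([.532,.0,.25])
def B(x,y,z):
    c,s=np.cos(BOX[2]),np.sin(BOX[2]);return np.array([BOX[0]+c*x-s*y,BOX[1]+s*x+c*y,z])
def go(*tg,jaw=None):
    s=observe();Rm=R.from_rotvec(s["tool_rot"]).as_matrix()
    yw=np.arctan2(Rm[1,1],Rm[0,1])
    print("t",s["clock"],"pos",s["tool_pos"].round(4),"zaxis",Rm[:,2].round(3),"jaw",round(yw,3),"j",s["joints"].round(2),"F",s["contact_force"].round(1),"w",round(s["grip_width"],4))
    for T in tg: print("  ->",np.round(T,4),"travel",(Rm.T@(np.array(T)-s["tool_pos"])).round(4),"n",round(np.linalg.norm(np.array(T)-s["tool_pos"])/.0417,1))
    if jaw is not None:
        d=(yw-jaw+np.pi/2)%np.pi-np.pi/2; print("  twist",round(d,3))
E
python3 - <<'E'
from h import *
go((.43,.0,.22),(.518,-.168,.15),jaw=.25)
t=cv2.imread("pics/top0.png");cv2.imwrite("pics/cz.png",cv2.resize(t[215:325,195:305],None,fx=5,fy=5))
E
```

```text
t 1.3 pos [0.175  0.495  0.2313] zaxis [ 0.  0. -1.] jaw 1.231 j [ 1.08  0.34  1.52 -0.    1.28 -0.15] F [-0.5  0.3  0.6] w 0.0859
  -> [0.43 0.   0.22] travel [-0.4054 -0.3817  0.0113] n 13.4
  -> [ 0.518 -0.168  0.15 ] travel [-0.5444 -0.5108  0.0813] n 18.0
  twist 0.981
```

View pics/cz.png

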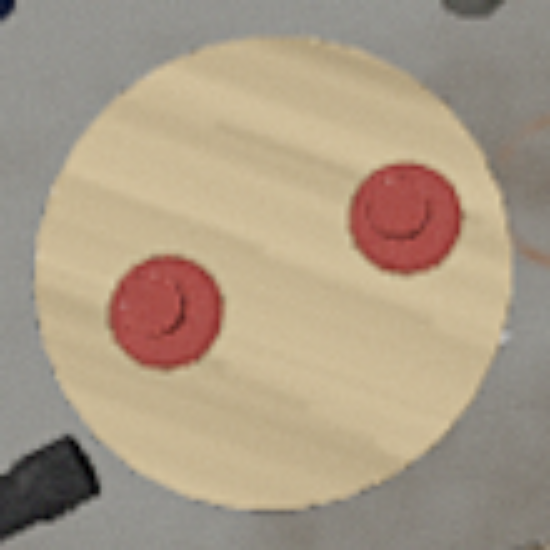

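```bash
python3 - <<'E'
from h import *
print(atz((276,258.4),"top",.015),atz((274.6,257),"top",.049),atz((228.2,277.4),"top",.015),atz((226,276.2),"top",.049))
E
```

```text
[0.45401478 0.25386318 0.015     ] [0.45239655 0.25434165 0.049     ] [0.40918825 0.36705938 0.015     ] [0.40835299 0.3661771  0.049     ]
```

Emit:
send_rows --commands '[{"travel":[-0.03,-0.028,0],"twist":0.1,"fingers":1},{"travel":[-0.06,-0.056,0],"twist":0.2,"fingers":1},{"travel":[-0.09,-0.084,0],"twist":0.3,"fingers":1},{"travel":[-0.12,-0.112,0],"twist":0.4,"fingers":1},{"travel":[-0.15,-0.14,0],"twist":0.5,"fingers":1},{"travel":[-0.18,-0.168,0],"twist":0.6,"fingers":1},{"travel":[-0.21,-0.196,0],"twist":0.7,"fingers":1},{"travel":[-0.24,-0.225,0],"twist":0.8,"fingers":1},{"travel":[-0.27,-0.253,0],"twist":0.9,"fingers":1},{"travel":[-0.29,-0.272,0],"twist":0.98,"fingers":1}]'

```text
clock: 2.13
tool_pos: [0.3588, 0.1391, 0.2316]
tool_rot: [1.933, 2.475, 0.001]
contact_force: [0.2, 0.2, -0.4]
grip_width: -0.0001
```

```bash
python3 - <<'E'
from h import *
go((.518,-.168,.22),(.518,-.168,.13),jaw=.25)
E
```

```text
t 2.1333 pos [0.3588 0.1391 0.2316] zaxis [ 0.001 -0.    -1.   ] jaw 0.245 j [ 0.17  0.08  1.87 -0.    1.19 -0.07] F [ 0.2  0.2 -0.4] w -0.0001
  -> [ 0.518 -0.168  0.22 ] travel [-0.3365  0.0801  0.012 ] n 8.3
  -> [ 0.518 -0.168  0.13 ] travel [-0.3365  0.0799  0.102 ] n 8.6
  twist -0.005
```

Emit:
send_rows --commands '[{"travel":[-0.037,0.009,0],"twist":0,"fingers":1},{"travel":[-0.075,0.018,0],"twist":0,"fingers":1},{"travel":[-0.112,0.027,0],"twist":0,"fingers":1},{"travel":[-0.15,0.036,0],"twist":0,"fingers":1},{"travel":[-0.187,0.044,0.01],"twist":0,"fingers":1},{"travel":[-0.225,0.053,0.02],"twist":0,"fingers":1},{"travel":[-0.262,0.062,0.04],"twist":0,"fingers":1},{"travel":[-0.3,0.071,0.06],"twist":0,"fingers":1},{"travel":[-0.3365,0.08,0.08],"twist":0,"fingers":1},{"travel":[-0.3365,0.08,0.1],"twist":0,"fingers":1}]'

```text
clock: 2.97
tool_pos: [0.5209, -0.1737, 0.1314]
tool_rot: [1.934, 2.467, 0.001]
contact_force: [-0.1, 0.1, 0.3]
grip_width: 0.0001
```

```bash
python3 - <<'E'
from h import *
go((.518,-.168,.115),(.518,-.168,.1043))
for c in("top","scene"):
    cv2.imwrite(f"pics/e_{c}.png",get_image(c)[:,:,::-1])
a=cv2.imread("pics/e_top.png")[160:280,400:520];b=cv2.imread("pics/e_scene.png")[260:380,370:490]
cv2.imwrite("pics/e.png",cv2.resize(np.hstack([a,b]),None,fx=3.3,fy=3.3))
E
```

```text
t 2.9667 pos [ 0.5209 -0.1737  0.1314] zaxis [ 0.005 -0.004 -1.   ] jaw 0.241 j [-0.46  0.48  1.6  -0.    1.05 -0.7 ] F [-0.1  0.1  0.3] w 0.0001
  -> [ 0.518 -0.168  0.115] travel [ 0.0063 -0.0015  0.0164] n 0.4
  -> [ 0.518  -0.168   0.1043] travel [ 0.0064 -0.0016  0.0271] n 0.7
```

View pics/e.png

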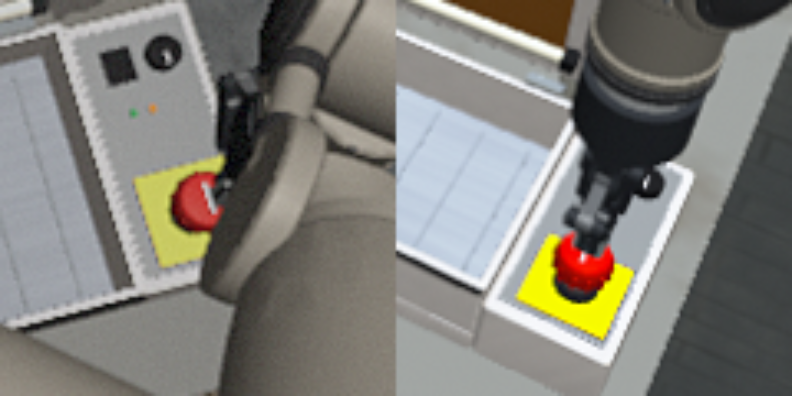

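Emit:
send_rows --commands '[{"travel":[0.006,-0.0015,0.01],"twist":0,"fingers":1},{"travel":[0.006,-0.0015,0.015],"twist":0,"fingers":1},{"travel":[0.006,-0.0015,0.02],"twist":0,"fingers":1},{"travel":[0.006,-0.0015,0.023],"twist":0,"fingers":1},{"travel":[0.006,-0.0015,0.026],"twist":0,"fingers":1},{"travel":[0.006,-0.0015,0.027],"twist":0,"fingers":1},{"travel":[0.006,-0.0015,0.027],"twist":0,"fingers":1},{"travel":[0.006,-0.0015,0.027],"twist":0,"fingers":1}]'

```text
clock: 3.73
tool_pos: [0.5135, -0.1624, 0.1043]
tool_rot: [-1.933, -2.471, 0.001]
contact_force: [-6.1, 3.8, 19.5]
grip_width: 0.0001
```

Emit:
send_rows --commands '[{"travel":[0,0,0.001],"twist":0,"fingers":1},{"travel":[0,0,0.001],"twist":0,"fingers":1}]'

```text
clock: 3.9
tool_pos: [0.5139, -0.1621, 0.105]
tool_rot: [-1.934, -2.474, -0.0]
contact_force: [-2.5, -0.6, 2.0]
grip_width: -0.0
```

Emit:
send_rows --commands '[{"travel":[0,0,-0.004],"twist":0,"fingers":1},{"travel":[0,0,-0.02],"twist":0,"fingers":1},{"travel":[0,0,-0.06],"twist":0,"fingers":1},{"travel":[0,0,-0.1],"twist":0,"fingers":0},{"travel":[0.02,0,-0.12],"twist":0,"fingers":-1},{"travel":[0.055,0,-0.12],"twist":0,"fingers":-1},{"travel":[0.09,0,-0.12],"twist":0,"fingers":-1},{"travel":[0.12,0,-0.12],"twist":0,"fingers":-1}]'

```text
clock: 4.57
tool_pos: [0.4846, -0.0442, 0.226]
tool_rot: [-1.935, -2.474, -0.002]
contact_force: [0.1, 1.0, 1.0]
grip_width: 0.0607
```

```bash
python3 - <<'E'
from h import *
go((.453,.254,.12),jaw=.25)
for c in("top","scene"):
    cv2.imwrite(f"pics/f_{c}.png",get_image(c)[:,:,::-1])
    print(c,[(round(d['p'],2),d['uv']) for d in mark_of("estop_top",c)])
    print([(round(d['p'],2),d['uv']) for d in silhouettes("cast_1",c)])
print(proj((.518,-.168,.115),"scene"),proj((.518,-.168,.106),"scene"))
a=cv2.imread("pics/f_top.png")[160:280,400:520];b=cv2.imread("pics/f_scene.png")[260:380,370:490]
cv2.imwrite("pics/f.png",cv2.resize(np.hstack([a,b]),None,fx=3.3,fy=3.3))
E
```

```text
t 4.5667 pos [ 0.4846 -0.0442  0.226 ] zaxis [ 0.     0.001 -1.   ] jaw 0.243 j [-0.25  0.28  1.63  0.    1.23 -0.49] F [0.1 1.  1. ] w 0.0607
  -> [0.453 0.254 0.12 ] travel [0.2969 0.0411 0.1064] n 7.6
  twist -0.007
top [(0.73, [459.6, 223.7]), (0.72, [379.7, 227.9])]
[(0.91, [227.6, 276.2]), (0.8, [273.0, 257.2])]
scene [(0.53, [426.6, 336.8])]
[(0.73, [244.0, 269.1]), (0.63, [389.8, 306.6]), (0.6, [284.7, 281.4])]
[[425.74511385 336.82420623]] [[424.99022778 339.16587048]]
```

View pics/f.png

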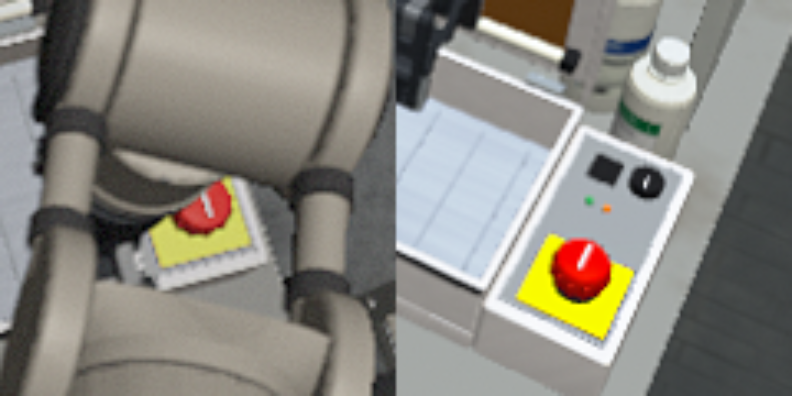

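```bash
python3 - <<'E'
from h import *
go((.43,.12,.2),(.453,.254,.11),jaw=.25)
im=cv2.imread("pics/f_scene.png").astype(int)
m=((im[:,:,2]>110)&(im[:,:,1]<70)&(im[:,:,0]<75)).astype('uint8')
n,l,s,ce=cv2.connectedComponentsWithStats(m)
for i in range(1,n):
    if s[i,4]>60:print(s[i],ce[i].round(1))
E
```

```text
t 4.8667 pos [ 0.4855 -0.0465  0.2253] zaxis [-0.001  0.001 -1.   ] jaw 0.244 j [-0.25  0.28  1.63  0.    1.23 -0.5 ] F [-0.2 -0.3 -0.5] w 0.0854
  -> [0.43 0.12 0.2 ] travel [ 0.175  -0.0137  0.0255] n 4.3
  -> [0.453 0.254 0.11 ] travel [0.2994 0.041  0.1156] n 7.8
  twist -0.006
[213  27  13   9  79] [218.1  30.8]
[ 39  57  17  25 215] [47.2 68. ]
[ 84 102  16   6  73] [ 91.2 104.6]
[220 186   6  23  71] [223.  195.8]
[319 253  12   8  62] [324.3 256.5]
[237 258  13  13  66] [243.8 265.6]
[274 271  18  19 119] [282.  281.6]
[417 333  18  17 220] [425.7 341.2]
```

Emit:
send_rows --commands '[{"travel":[0.035,-0.005,0],"twist":0,"fingers":-1},{"travel":[0.07,-0.01,0],"twist":0,"fingers":-1},{"travel":[0.105,-0.014,0],"twist":0,"fingers":-1},{"travel":[0.14,-0.014,0],"twist":0,"fingers":-1},{"travel":[0.175,-0.012,0.0],"twist":0,"fingers":-1},{"travel":[0.21,0.0,0.02],"twist":0,"fingers":-1},{"travel":[0.245,0.017,0.04],"twist":0,"fingers":-1},{"travel":[0.28,0.034,0.07],"twist":0,"fingers":-1},{"travel":[0.299,0.041,0.1],"twist":0,"fingers":-1},{"travel":[0.299,0.041,0.12],"twist":0,"fingers":-1}]'

```text
clock: 5.7
tool_pos: [0.454, 0.2564, 0.1031]
tool_rot: [-1.932, -2.475, -0.001]
contact_force: [-0.9, -1.4, -0.4]
grip_width: 0.0858
```

```bash
python3 - <<'E'
from h import *
cv2.imwrite("pics/g1.png",get_image("scene")[:,:,::-1]);cv2.imwrite("pics/g2.png",get_image("top")[:,:,::-1])
go((.453,.254,.028),jaw=.25)
a=cv2.imread("pics/g1.png")[190:340,180:340];b=cv2.imread("pics/g2.png")[190:340,180:340]
cv2.imwrite("pics/g.png",cv2.resize(np.hstack([a,b]),None,fx=2.5,fy=2.5))
E
```

```text
t 5.8 pos [0.4514 0.253  0.1016] zaxis [-0.008 -0.002 -1.   ] jaw 0.244 j [0.36 0.48 1.71 0.   0.96 0.12] F [-0.1 -0.4  0.9] w 0.0857
  -> [0.453 0.254 0.028] travel [0.0006 0.0025 0.0735] n 1.8
  twist -0.006
```

View pics/g.png

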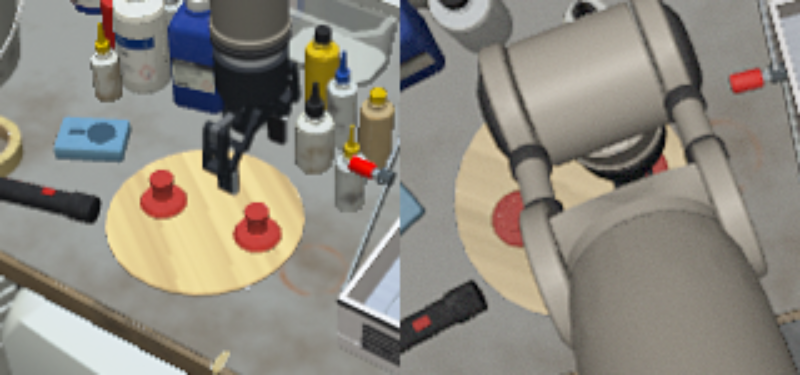

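```bash
python3 - <<'E'
from h import *
print(proj((.453,.254,.049),"scene"),atz((282.8,274),"scene",.049),proj((.409,.367,.049),"scene"))
E
```

```text
[[281.58556496 274.26173922]] [0.45612275 0.25242704 0.049     ] [[243.63985093 261.12392691]]
```

Emit:
send_rows --commands '[{"travel":[0,0.002,0.03],"twist":0,"fingers":-1},{"travel":[0,0.002,0.055],"twist":0,"fingers":-1},{"travel":[0,0.002,0.07],"twist":0,"fingers":-1},{"travel":[0,0.002,0.072],"twist":0,"fingers":-1},{"travel":[0,0.002,0.072],"twist":0,"fingers":1},{"travel":[0,0.002,0.072],"twist":0,"fingers":1},{"travel":[0,0.002,0.072],"twist":0,"fingers":1},{"travel":[0,0.002,0.072],"twist":0,"fingers":1},{"travel":[0,0.002,0.072],"twist":0,"fingers":1},{"travel":[0,0.002,0.072],"twist":0,"fingers":1}]'

```text
clock: 6.63
tool_pos: [0.4536, 0.2535, 0.031]
tool_rot: [-1.932, -2.473, 0.008]
contact_force: [-0.3, -0.5, 7.8]
grip_width: 0.0248
```

Emit:
send_rows --commands '[{"travel":[0,0,-0.01],"twist":0,"fingers":1},{"travel":[0,0,-0.03],"twist":0,"fingers":1},{"travel":[0,0,-0.06],"twist":0,"fingers":1},{"travel":[0,0,-0.09],"twist":0,"fingers":1},{"travel":[0,0,-0.11],"twist":0,"fingers":1}]'

```text
clock: 7.05
tool_pos: [0.4549, 0.2541, 0.1446]
tool_rot: [-1.933, -2.474, 0.003]
contact_force: [0.9, -0.7, -0.0]
grip_width: 0.0248
```

```bash
python3 - <<'E'
from h import *
cv2.imwrite("pics/i1.png",get_image("scene")[:,:,::-1])
go((.43,.1,.2),B(-.02,.045,.2),B(-.02,.045,.056),jaw=.25)
a=cv2.imread("pics/i1.png")[150:300,200:360]
cv2.imwrite("pics/i.png",cv2.resize(a,None,fx=4,fy=4))
E
```

```text
t 7.1 pos [0.4567 0.2548 0.1479] zaxis [ 0.003  0.002 -1.   ] jaw 0.245 j [0.36 0.42 1.65 0.   1.06 0.12] F [1.2 0.9 2. ] w 0.0249
  -> [0.43 0.1  0.2 ] travel [-0.1437 -0.0632 -0.0525] n 4.0
  -> [0.5015 0.0387 0.2   ] travel [-0.2205 -0.0087 -0.0524] n 5.4
  -> [0.5015 0.0387 0.056 ] travel [-0.2207 -0.0092  0.0916] n 5.7
  twist -0.005
```

View pics/i.png

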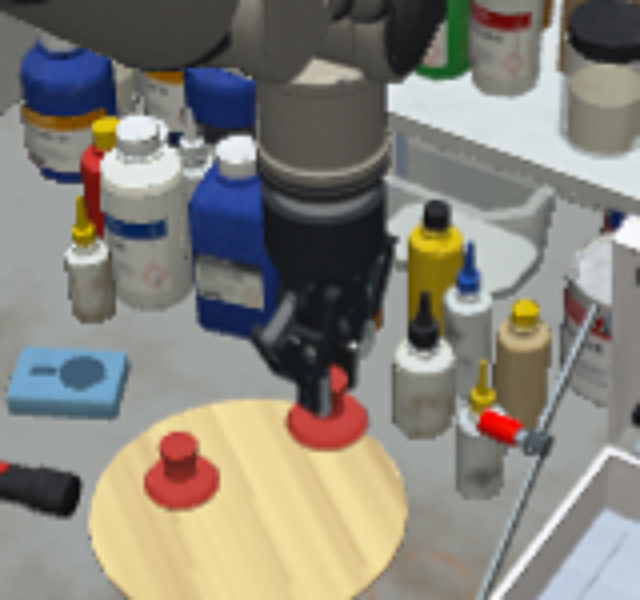

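```bash
python3 - <<'E'
from h import *
go((.43,.1,.2),B(-.03,-.045,.2),B(-.03,-.045,.058),jaw=.25)
E
```

```text
t 7.1 pos [0.4567 0.2548 0.1479] zaxis [ 0.003  0.002 -1.   ] jaw 0.245 j [0.36 0.42 1.65 0.   1.06 0.12] F [1.2 0.9 2. ] w 0.0249
  -> [0.43 0.1  0.2 ] travel [-0.1437 -0.0632 -0.0525] n 4.0
  -> [ 0.5141 -0.051   0.2   ] travel [-0.3106 -0.0183 -0.0525] n 7.6
  -> [ 0.5141 -0.051   0.058 ] travel [-0.3107 -0.0187  0.0895] n 7.8
  twist -0.005
```

Emit:
send_rows --commands '[{"travel":[-0.01,-0.02,-0.03],"twist":0,"fingers":1},{"travel":[-0.04,-0.035,-0.055],"twist":0,"fingers":1},{"travel":[-0.072,-0.05,-0.06],"twist":0,"fingers":1},{"travel":[-0.108,-0.06,-0.06],"twist":0,"fingers":1},{"travel":[-0.143,-0.063,-0.06],"twist":0,"fingers":1},{"travel":[-0.18,-0.055,-0.055],"twist":0,"fingers":1},{"travel":[-0.215,-0.045,-0.055],"twist":0,"fingers":1},{"travel":[-0.25,-0.035,-0.055],"twist":0,"fingers":1},{"travel":[-0.285,-0.025,-0.05],"twist":0,"fingers":1},{"travel":[-0.31,-0.0185,-0.04],"twist":0,"fingers":1}]'

```text
clock: 7.93
tool_pos: [0.5156, -0.0534, 0.189]
tool_rot: [1.932, 2.471, 0.007]
contact_force: [-0.5, -0.5, -1.3]
grip_width: 0.0247
```

```bash
python3 - <<'E'
from h import *
go(B(-.03,-.045,.2),B(-.03,-.045,.058),jaw=.25)
cv2.imwrite("pics/j1.png",get_image("scene")[:,:,::-1])
a=cv2.imread("pics/j1.png")[170:350,280:470]
cv2.imwrite("pics/j.png",cv2.resize(a,None,fx=3,fy=3))
E
```

```text
t 7.9333 pos [ 0.5156 -0.0534  0.189 ] zaxis [ 0.007  0.    -1.   ] jaw 0.244 j [-0.25  0.36  1.61  0.    1.16 -0.5 ] F [-0.5 -0.5 -1.3] w 0.0247
  -> [ 0.5141 -0.051   0.2   ] travel [ 0.0027 -0.0008 -0.011 ] n 0.3
  -> [ 0.5141 -0.051   0.058 ] travel [ 0.0028 -0.0017  0.131 ] n 3.1
  twist -0.006
```

View pics/j.png

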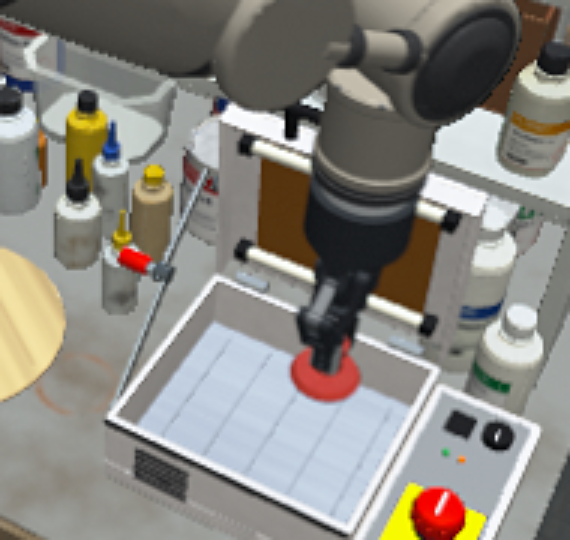

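Held upright above the chamber; lower and release.

Emit:
send_rows --commands '[{"travel":[0.002,-0.001,0.03],"twist":0,"fingers":1},{"travel":[0.002,-0.001,0.06],"twist":0,"fingers":1},{"travel":[0.002,-0.001,0.09],"twist":0,"fingers":1},{"travel":[0.002,-0.001,0.115],"twist":0,"fingers":1},{"travel":[0.002,-0.001,0.126],"twist":0,"fingers":1},{"travel":[0.002,-0.001,0.13],"twist":0,"fingers":1},{"travel":[0.002,-0.001,0.13],"twist":0,"fingers":1}]'

```text
clock: 8.57
tool_pos: [0.5144, -0.0542, 0.0566]
tool_rot: [1.936, 2.472, 0.002]
contact_force: [-0.3, 0.2, -0.1]
grip_width: 0.0251
```

Emit:
send_rows --commands '[{"travel":[0,0,0.002],"twist":0,"fingers":1},{"travel":[0,0,0.002],"twist":0,"fingers":0.5},{"travel":[0,0,0.002],"twist":0,"fingers":0},{"travel":[0,0,0.002],"twist":0,"fingers":-0.1},{"travel":[0,0,-0.01],"twist":0,"fingers":-0.1},{"travel":[0,0,-0.04],"twist":0,"fingers":-0.1},{"travel":[0,0,-0.08],"twist":0,"fingers":-0.1},{"travel":[0,0,-0.12],"twist":0,"fingers":-0.1},{"travel":[0,0,-0.15],"twist":0,"fingers":-0.1}]'

```text
clock: 9.32
tool_pos: [0.5145, -0.0541, 0.21]
tool_rot: [1.934, 2.47, 0.004]
contact_force: [1.0, -1.0, -0.0]
grip_width: 0.047
```

```bash
python3 - <<'E'
from h import *
go((.43,.1,.2),(.409,.367,.11),jaw=.25)
cv2.imwrite("pics/k1.png",get_image("scene")[:,:,::-1]);cv2.imwrite("pics/k2.png",get_image("top")[:,:,::-1])
for c in("scene","top"):print([(round(d['p'],2),np.round(d['uv'],1)) for d in mark_of("cast_1",c)])
a=cv2.imread("pics/k1.png")[190:360,210:450]
cv2.imwrite("pics/k.png",cv2.resize(a,None,fx=3,fy=3))
E
```

```text
t 9.3167 pos [ 0.5145 -0.0541  0.21  ] zaxis [ 0.005 -0.001 -1.   ] jaw 0.242 j [-0.25  0.34  1.58  0.    1.21 -0.5 ] F [ 1. -1. -0.] w 0.047
  -> [0.43 0.1  0.2 ] travel [ 0.1699 -0.0451  0.0094] n 4.2
  -> [0.409 0.367 0.11 ] travel [ 0.4343 -0.002   0.099 ] n 10.7
  twist -0.008
[(0.7, array([381.6, 329.2])), (0.54, array([244.1, 270.8]))]
[(0.76, array([403.4, 230.4])), (0.64, array([230.5, 276.6]))]
```

View pics/k.png

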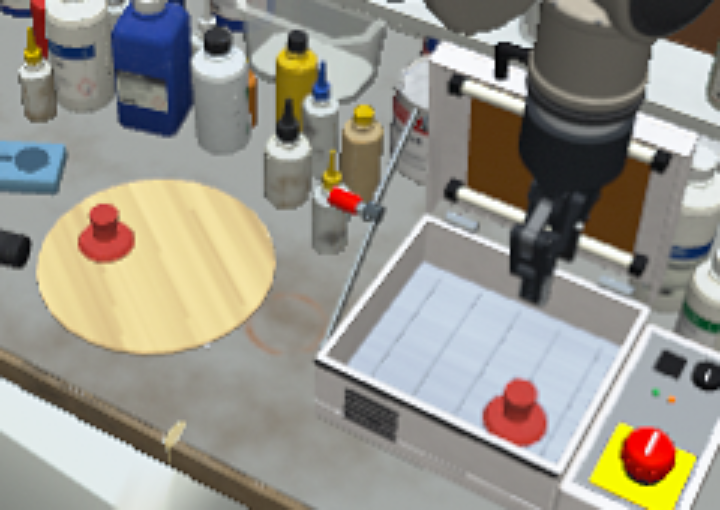

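View pics/k2.png

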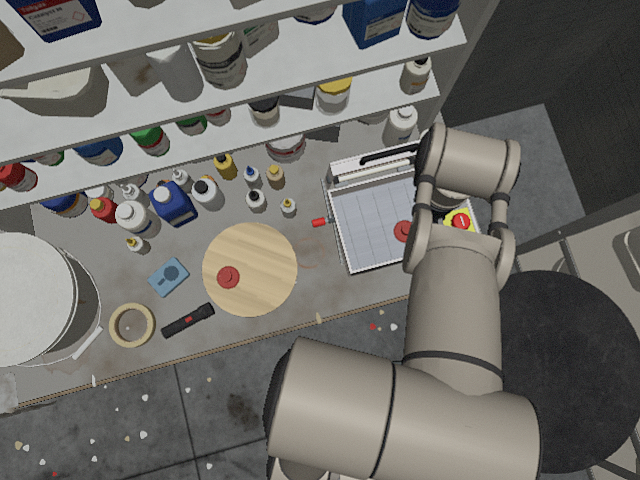

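```bash
python3 - <<'E'
from h import *
def inv(q):
    d=np.array(q)[:2]-BOX[:2];c,s=np.cos(.25),np.sin(.25);return np.array([c*d[0]+s*d[1],-s*d[0]+c*d[1]]).round(4)
print(inv(atz((381.6,328),"scene",.04)),inv(atz((403.4,230.4),"top",.03)),inv((.5145,-.0541)))
E
```

```text
[-0.0285 -0.0467] [-0.0268 -0.0457] [-0.0303 -0.0481]
```

Emit:
send_rows --commands '[{"travel":[0.035,-0.01,0],"twist":0,"fingers":-0.4},{"travel":[0.07,-0.02,0],"twist":0,"fingers":-0.6},{"travel":[0.105,-0.03,0],"twist":0,"fingers":-0.8},{"travel":[0.14,-0.04,0],"twist":0,"fingers":-1},{"travel":[0.175,-0.045,0],"twist":0,"fingers":-1},{"travel":[0.212,-0.041,0],"twist":0,"fingers":-1},{"travel":[0.25,-0.035,0.01],"twist":0,"fingers":-1},{"travel":[0.287,-0.028,0.03],"twist":0,"fingers":-1},{"travel":[0.324,-0.02,0.05],"twist":0,"fingers":-1},{"travel":[0.36,-0.014,0.06],"twist":0,"fingers":-1}]'

```text
clock: 10.35
tool_pos: [0.4123, 0.2929, 0.143]
tool_rot: [1.936, 2.472, -0.005]
contact_force: [1.6, -0.6, 0.8]
grip_width: 0.0852
```

```bash
python3 - <<'E'
from h import *
go((.409,.367,.11),(.409,.367,.029),jaw=.25)
cv2.imwrite("pics/l1.png",get_image("scene")[:,:,::-1]);cv2.imwrite("pics/l2.png",get_image("top")[:,:,::-1])
a=cv2.imread("pics/l1.png")[190:340,180:340];b=cv2.imread("pics/l2.png")[190:340,180:340]
cv2.imwrite("pics/l.png",cv2.resize(np.hstack([a,b]),None,fx=2.5,fy=2.5))
E
```

```text
t 10.35 pos [0.4123 0.2929 0.143 ] zaxis [-0.001 -0.003 -1.   ] jaw 0.242 j [ 0.47  0.4   1.7  -0.    1.04  0.23] F [ 1.6 -0.6  0.8] w 0.0852
  -> [0.409 0.367 0.11 ] travel [0.0728 0.0146 0.0328] n 1.9
  -> [0.409 0.367 0.029] travel [0.0731 0.0147 0.1138] n 3.3
  twist -0.008
```

View pics/l.png

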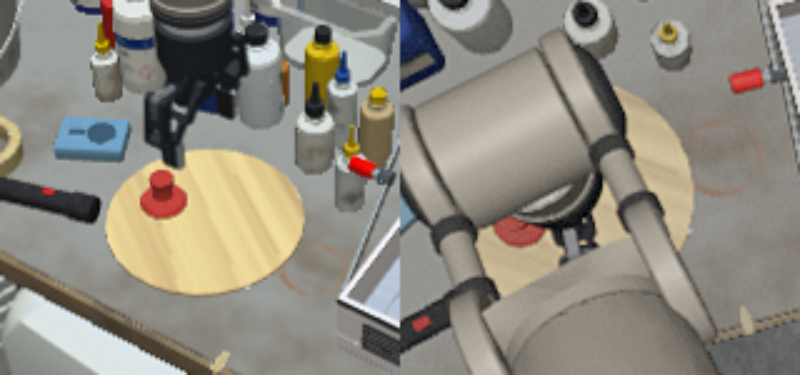

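```bash
python3 - <<'E'
from h import *
print(atz((214,308),"top",.02),atz((211,301),"top",.02),atz((226,276.2),"top",.049))
E
```

```text
[0.33699455 0.3976653  0.02      ] [0.35335649 0.40517287 0.02      ] [0.40835299 0.3661771  0.049     ]
```

Emit:
send_rows --commands '[{"travel":[0.036,0.007,0],"twist":0,"fingers":-0.5},{"travel":[0.073,0.0145,0],"twist":0,"fingers":-0.5},{"travel":[0.073,0.0145,0.01],"twist":0,"fingers":-0.5},{"travel":[0.073,0.0145,0.03],"twist":0,"fingers":-0.5},{"travel":[0.073,0.0145,0.05],"twist":0,"fingers":-0.5}]'

```text
clock: 10.87
tool_pos: [0.407, 0.3695, 0.0907]
tool_rot: [-1.929, -2.479, 0.007]
contact_force: [-0.6, -0.4, -0.3]
grip_width: 0.0638
```

```bash
python3 - <<'E'
from h import *
go((.4085,.3665,.031),jaw=.25)
E
```

```text
t 10.8667 pos [0.407  0.3695 0.0907] zaxis [-0.003 -0.003 -1.   ] jaw 0.248 j [ 0.6   0.54  1.64 -0.    0.97  0.35] F [-0.6 -0.4 -0.3] w 0.0638
  -> [0.4085 0.3665 0.031 ] travel [-0.0031  0.001   0.0597] n 1.4
  twist -0.002
```

Emit:
send_rows --commands '[{"travel":[-0.002,0.001,0.02],"twist":0,"fingers":-0.5},{"travel":[-0.002,0.001,0.045],"twist":0,"fingers":-0.5},{"travel":[-0.002,0.001,0.057],"twist":0,"fingers":-0.5},{"travel":[-0.002,0.001,0.059],"twist":0,"fingers":-0.5},{"travel":[-0.002,0.001,0.059],"twist":0,"fingers":1},{"travel":[-0.002,0.001,0.059],"twist":0,"fingers":1},{"travel":[-0.002,0.001,0.059],"twist":0,"fingers":1},{"travel":[-0.002,0.001,0.059],"twist":0,"fingers":1},{"travel":[-0.002,0.001,0.059],"twist":0,"fingers":1}]'

```text
clock: 11.62
tool_pos: [0.4091, 0.368, 0.0331]
tool_rot: [1.929, 2.479, -0.003]
contact_force: [-0.2, 0.3, 5.9]
grip_width: 0.0246
```

Emit:
send_rows --commands '[{"travel":[0,0,-0.01],"twist":0,"fingers":1},{"travel":[0,0,-0.03],"twist":0,"fingers":1},{"travel":[0,0,-0.06],"twist":0,"fingers":1},{"travel":[0,0,-0.1],"twist":0,"fingers":1},{"travel":[0,0,-0.14],"twist":0,"fingers":1},{"travel":[0,0,-0.17],"twist":0,"fingers":1}]'

```text
clock: 12.12
tool_pos: [0.4094, 0.3686, 0.2073]
tool_rot: [1.928, 2.478, 0.002]
contact_force: [0.9, 0.0, -1.2]
grip_width: 0.0247
```

```bash
python3 - <<'E'
from h import *
go((.43,.12,.205),B(-.03,.042,.205),jaw=.25)
cv2.imwrite("pics/m1.png",get_image("scene")[:,:,::-1])
a=cv2.imread("pics/m1.png")[130:340,180:390]
cv2.imwrite("pics/m.png",cv2.resize(a,None,fx=2.5,fy=2.5))
E
```

```text
t 12.1167 pos [0.4094 0.3686 0.2073] zaxis [ 0.002 -0.    -1.   ] jaw 0.249 j [ 0.59  0.41  1.49 -0.    1.24  0.35] F [ 0.9  0.  -1.2] w 0.0247
  -> [0.43  0.12  0.205] travel [-0.246  -0.0412  0.0023] n 6.0
  -> [0.4925 0.0333 0.205 ] travel [-0.3455 -0.0019  0.0025] n 8.3
  twist -0.001
```

View pics/m.png

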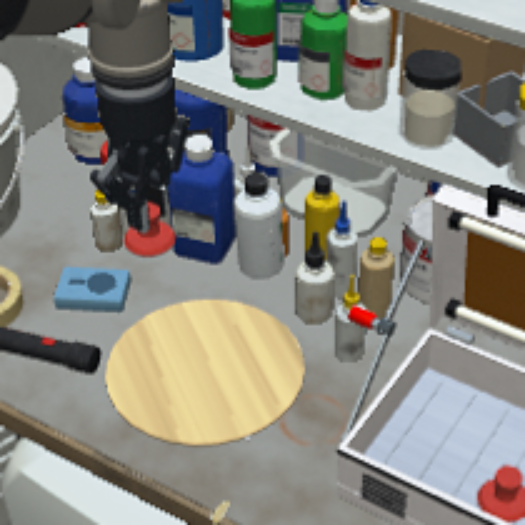

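Emit:
send_rows --commands '[{"travel":[-0.035,-0.007,-0.005],"twist":0,"fingers":1},{"travel":[-0.072,-0.015,-0.01],"twist":0,"fingers":1},{"travel":[-0.108,-0.023,-0.01],"twist":0,"fingers":1},{"travel":[-0.145,-0.031,-0.01],"twist":0,"fingers":1},{"travel":[-0.182,-0.038,-0.01],"twist":0,"fingers":1},{"travel":[-0.218,-0.042,-0.01],"twist":0,"fingers":1},{"travel":[-0.253,-0.04,-0.005],"twist":0,"fingers":1},{"travel":[-0.285,-0.028,0],"twist":0,"fingers":1},{"travel":[-0.315,-0.014,0],"twist":0,"fingers":1},{"travel":[-0.345,-0.002,0.005],"twist":0,"fingers":1}]'

```text
clock: 13.0
tool_pos: [0.4954, 0.0337, 0.2082]
tool_rot: [1.925, 2.474, 0.018]
contact_force: [0.7, 1.4, -0.6]
grip_width: 0.0246
```

```bash
python3 - <<'E'
from h import *
go(B(-.03,.042,.06),jaw=.25)
cv2.imwrite("pics/n1.png",get_image("scene")[:,:,::-1])
a=cv2.imread("pics/n1.png")[170:350,280:470]
cv2.imwrite("pics/n.png",cv2.resize(a,None,fx=3,fy=3))
E
```

```text
t 13.0 pos [0.4954 0.0337 0.2082] zaxis [ 0.012  0.005 -1.   ] jaw 0.248 j [-0.09  0.3   1.65  0.01  1.18 -0.34] F [ 0.7  1.4 -0.6] w 0.0246
  -> [0.4925 0.0333 0.06  ] travel [-0.     -0.0049  0.1481] n 3.6
  twist -0.002
```

View pics/n.png

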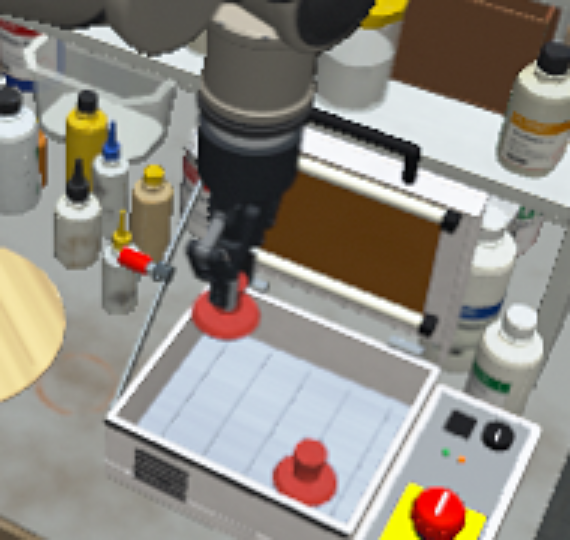

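Emit:
send_rows --commands '[{"travel":[0,-0.004,0.03],"twist":0,"fingers":1},{"travel":[0,-0.004,0.065],"twist":0,"fingers":1},{"travel":[0,-0.004,0.1],"twist":0,"fingers":1},{"travel":[0,-0.004,0.13],"twist":0,"fingers":1},{"travel":[0,-0.004,0.144],"twist":0,"fingers":1},{"travel":[0,-0.004,0.148],"twist":0,"fingers":1},{"travel":[0,-0.004,0.148],"twist":0,"fingers":1}]'

```text
clock: 13.63
tool_pos: [0.4957, 0.0292, 0.0587]
tool_rot: [1.927, 2.472, 0.015]
contact_force: [0.4, -0.2, -1.6]
grip_width: 0.0243
```

Emit:
send_rows --commands '[{"travel":[0,0,0.0],"twist":0,"fingers":1},{"travel":[0,0,0.0],"twist":0,"fingers":0.5},{"travel":[0,0,0.0],"twist":0,"fingers":0},{"travel":[0,0,0.0],"twist":0,"fingers":-0.1},{"travel":[0,0,-0.01],"twist":0,"fingers":-0.1},{"travel":[0,0,-0.04],"twist":0,"fingers":-0.1},{"travel":[0,0,-0.08],"twist":0,"fingers":-0.1},{"travel":[0,0,-0.12],"twist":0,"fingers":-0.1},{"travel":[0,0,-0.16],"twist":0,"fingers":0.5},{"travel":[0,0,-0.18],"twist":0,"fingers":1}]'

```text
clock: 14.47
tool_pos: [0.495, 0.0287, 0.2447]
tool_rot: [1.923, 2.466, 0.021]
contact_force: [1.6, -0.6, 0.5]
grip_width: 0.0238
```

```bash
python3 - <<'E'
from h import *
go()
cv2.imwrite("pics/o1.png",get_image("scene")[:,:,::-1]);cv2.imwrite("pics/o2.png",get_image("top")[:,:,::-1])
def inv(q):
    d=np.array(q)[:2]-BOX[:2];c,s=np.cos(.25),np.sin(.25);return np.array([c*d[0]+s*d[1],-s*d[0]+c*d[1]]).round(4)
for d in mark_of("cast_1","scene"):print(d['p'],d['uv'],inv(atz(d['uv'],"scene",.03)))
print([(d['p'],d['uv']) for c in("scene","top") for d in mark_of("knuckle_pin",c)])
a=cv2.imread("pics/o1.png")[170:360,250:470];b=cv2.imread("pics/o2.png")[170:360,250:470]
cv2.imwrite("pics/o.png",cv2.resize(np.hstack([a,b]),None,fx=1.8,fy=3))
cv2.imwrite("pics/oa.png",cv2.resize(a,None,fx=3,fy=3))
E
```

```text
t 14.4667 pos [0.495  0.0287 0.2447] zaxis [ 0.02   0.002 -1.   ] jaw 0.246 j [-0.1   0.27  1.59  0.    1.26 -0.35] F [ 1.6 -0.6  0.5] w 0.0238
0.69 [379.8, 330.6] [-0.0308 -0.0441]
0.57 [349.5, 316.6] [-0.0315  0.0422]
[(0.6, [324.0, 255.6]), (0.75, [313.5, 223.1])]
```

View pics/oa.png

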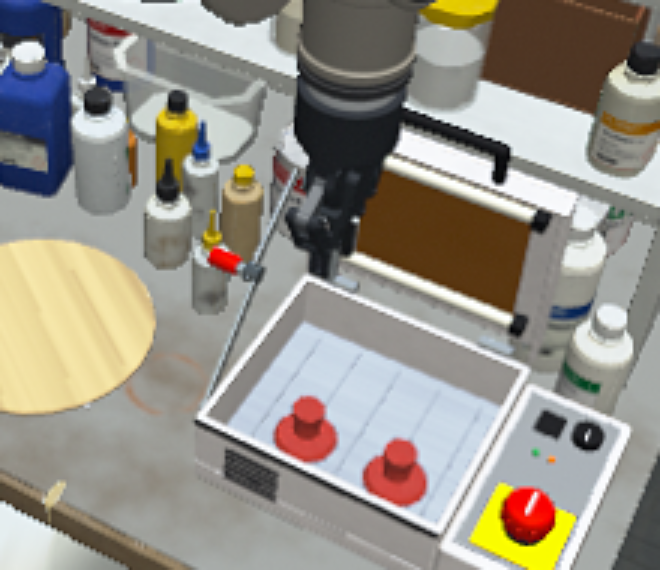

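```bash
cat >> h.py <<'E'
def inv(q):
    d=np.array(q)[:2]-BOX[:2];c,s=np.cos(BOX[2]),np.sin(BOX[2]);return np.array([c*d[0]+s*d[1],-s*d[0]+c*d[1]]).round(4)
E
python3 - <<'E'
from h import *
print("pinblob",inv(atz((318.4,222.3),"top",.147)),"outer",inv(atz((312,223),"top",.15)),"inner",inv(atz((325,220.6),"top",.147)),"knuck",inv(atz((331,219),"top",.147)))
for z in(.2,.25):print("uplink",inv(atz((323,181),"top",z)))
for z in(.2,.25):print("uplink",inv(atz((323,181),"top",z)))
print("hood BL corner",inv(atz((330,164),"top",.32)))
for px in((288,207),(256,199),(275,177)):print("bottle",inv(atz(px,"top",.07)),atz(px,"top",.07))
go(B(-.014,.207,.2),B(-.014,.207,.114),jaw=.25+np.pi/2)
E
```

```text
pinblob [0.0191 0.1522] outer [0.0205 0.1661] inner [0.0191 0.1375] knuck [0.0192 0.1241]
uplink [0.0904 0.1237]
uplink [0.0757 0.1281]
uplink [0.0904 0.1237]
uplink [0.0757 0.1281]
hood BL corner [0.0834 0.1135]
bottle [0.0884 0.2069] [0.56648497 0.22236898 0.07      ]
bottle [0.1259 0.2743] [0.58613105 0.29697422 0.07      ]
bottle [0.1664 0.2188] [0.63911992 0.25314012 0.07      ]
t 14.7167 pos [0.493  0.0288 0.2382] zaxis [ 0.01   0.003 -1.   ] jaw 0.246 j [-0.1   0.27  1.6   0.    1.25 -0.35] F [-0.1  0.1  0.3] w 0.0001
  -> [0.4672 0.1971 0.2   ] travel [0.1695 0.0156 0.0384] n 4.2
  -> [0.4672 0.1971 0.114 ] travel [0.1695 0.0147 0.1244] n 5.1
  twist 1.567
```

Emit:
send_rows --commands '[{"travel":[0.02,-0.01,0],"twist":-0.12,"fingers":0},{"travel":[0.04,-0.02,0],"twist":-0.24,"fingers":-1},{"travel":[0.06,-0.02,0],"twist":-0.36,"fingers":-1},{"travel":[0.08,-0.02,0],"twist":-0.48,"fingers":-1},{"travel":[0.1,-0.02,0],"twist":-0.6,"fingers":-1},{"travel":[0.12,-0.02,0],"twist":-0.72,"fingers":-1},{"travel":[0.14,-0.02,0],"twist":-0.84,"fingers":-1},{"travel":[0.16,-0.01,0],"twist":-0.96,"fingers":-1},{"travel":[0.165,0,0],"twist":-1.08,"fingers":-1},{"travel":[0.165,0,0],"twist":-1.2,"fingers":-1}]'

```text
clock: 15.55
tool_pos: [0.4527, 0.1904, 0.2366]
tool_rot: [0.182, 3.129, 0.005]
contact_force: [-0.5, -0.7, -0.5]
grip_width: 0.085
```

```bash
python3 - <<'E'
from h import *
go(B(-.02,.204,.2),B(-.02,.204,.11),jaw=.25+np.pi/2)
E
```

```text
t 15.55 pos [0.4527 0.1904 0.2366] zaxis [ 0.008  0.003 -1.   ] jaw 1.454 j [ 0.24  0.27  1.61  0.    1.25 -1.21] F [-0.5 -0.7 -0.5] w 0.085
  -> [0.4622 0.1927 0.2   ] travel [-0.0088  0.0033  0.0366] n 0.9
  -> [0.4622 0.1927 0.11  ] travel [-0.0081  0.003   0.1266] n 3.0
  twist -0.366
```

Emit:
send_rows --commands '[{"travel":[-0.004,0.002,0],"twist":-0.12,"fingers":-1},{"travel":[-0.008,0.003,0],"twist":-0.24,"fingers":-1},{"travel":[-0.008,0.003,0],"twist":-0.36,"fingers":-1},{"travel":[-0.008,0.003,0.03],"twist":-0.366,"fingers":-1},{"travel":[-0.008,0.003,0.06],"twist":-0.366,"fingers":-1},{"travel":[-0.008,0.003,0.08],"twist":-0.366,"fingers":-1},{"travel":[-0.008,0.003,0.08],"twist":-0.366,"fingers":-1}]'

```text
clock: 16.13
tool_pos: [0.458, 0.1917, 0.1513]
tool_rot: [0.39, -3.114, -0.0]
contact_force: [-1.1, 0.8, -0.4]
grip_width: 0.0855
```

```bash
python3 - <<'E'
from h import *
cv2.imwrite("pics/p1.png",get_image("scene")[:,:,::-1]);cv2.imwrite("pics/p2.png",get_image("top")[:,:,::-1])
go(B(-.02,.204,.112),B(0,.204,.112),B(0.03,.204,.082),jaw=.25+np.pi/2)
print(inv(observe()["tool_pos"]))
a=cv2.imread("pics/p1.png")[150:340,230:430];b=cv2.imread("pics/p2.png")[150:340,230:430]
cv2.imwrite("pics/p.png",cv2.resize(np.hstack([a,b]),None,fx=2,fy=2))
E
```

```text
t 16.2333 pos [0.4609 0.1924 0.1557] zaxis [ 0.005  0.002 -1.   ] jaw 1.82 j [ 0.24  0.37  1.71  0.    1.06 -1.58] F [-0.1  0.8  0.8] w 0.0855
  -> [0.4622 0.1927 0.112 ] travel [-0.001  -0.0001  0.0437] n 1.0
  -> [0.4815 0.1977 0.112 ] travel [-0.021  -0.      0.0438] n 1.2
  -> [0.5106 0.2051 0.082 ] travel [-0.0509 -0.      0.0739] n 2.2
  twist -0.001
[-0.0212  0.204 ]
```

View pics/p.png

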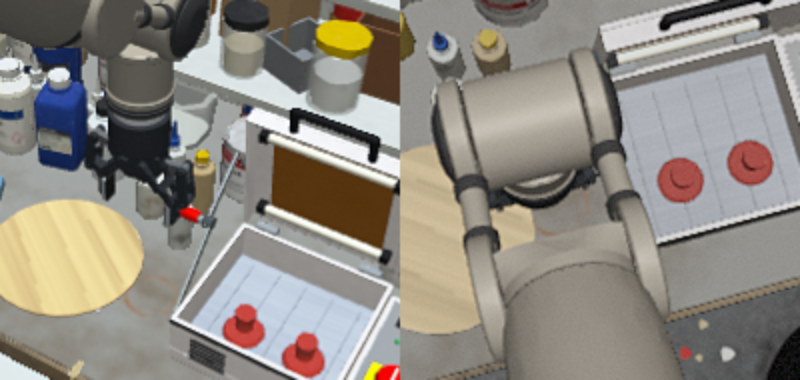

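Emit:
send_rows --commands '[{"travel":[0,0,0.02],"twist":0,"fingers":-1},{"travel":[0,0,0.04],"twist":0,"fingers":-1},{"travel":[0,0,0.044],"twist":0,"fingers":-1},{"travel":[-0.01,0,0.044],"twist":0,"fingers":-1},{"travel":[-0.018,0,0.044],"twist":0,"fingers":-1},{"travel":[-0.023,0,0.047],"twist":0,"fingers":-1},{"travel":[-0.027,0,0.05],"twist":0,"fingers":-1},{"travel":[-0.031,0,0.054],"twist":0,"fingers":-1}]'

```text
clock: 16.9
tool_pos: [0.4911, 0.2002, 0.1018]
tool_rot: [-0.39, 3.113, 0.002]
contact_force: [-4.9, -0.8, -2.2]
grip_width: 0.0852
```

```bash
python3 - <<'E'
from h import *
cv2.imwrite("pics/q1.png",get_image("scene")[:,:,::-1])
go(jaw=.25+np.pi/2)
print(inv(observe()["tool_pos"]))
a=cv2.imread("pics/q1.png")[150:340,230:430]
cv2.imwrite("pics/q.png",cv2.resize(a,None,fx=3,fy=3))
E
```

```text
t 16.95 pos [0.4914 0.2002 0.1009] zaxis [ 0.003  0.002 -1.   ] jaw 1.82 j [ 0.24  0.49  1.69  0.    0.96 -1.58] F [-1.7 -0.8 -0.3] w 0.0854
  twist -0.001
[0.0102 0.204 ]
```

View pics/q.png

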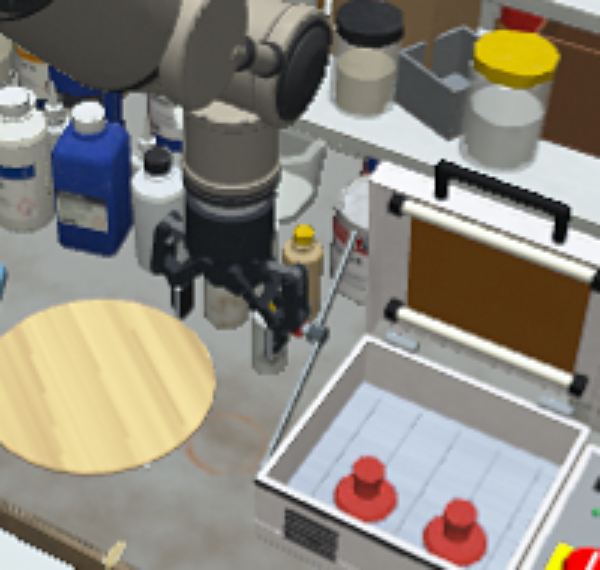

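Contact made (≈5 N) and the pin has moved a little. Continue along the arc.

Emit:
send_rows --commands '[{"travel":[-0.005,0,0.005],"twist":0,"fingers":-1},{"travel":[-0.009,0,0.01],"twist":0,"fingers":-1},{"travel":[-0.013,0,0.015],"twist":0,"fingers":-1},{"travel":[-0.017,0,0.02],"twist":0,"fingers":-1},{"travel":[-0.021,0,0.025],"twist":0,"fingers":-1},{"travel":[-0.024,0,0.03],"twist":0,"fingers":-1},{"travel":[-0.024,0,0.03],"twist":0,"fingers":-1}]'

```text
clock: 17.53
tool_pos: [0.5087, 0.2048, 0.0676]
tool_rot: [0.387, -3.106, 0.001]
contact_force: [-15.4, -4.7, -6.5]
grip_width: 0.0854
```

```bash
python3 - <<'E'
from h import *
cv2.imwrite("pics/r1.png",get_image("scene")[:,:,::-1])
go(jaw=.25+np.pi/2)
print(inv(observe()["tool_pos"]))
for c in("scene","top"):
    for n in ("hood_handle","knuckle_pin"): print(c,n,[(round(d['p'],2),np.round(d['uv'],1)) for d in mark_of(n,c)])
a=cv2.imread("pics/r1.png")[150:340,230:430]
cv2.imwrite("pics/r.png",cv2.resize(a,None,fx=3,fy=3))
E
```

```text
t 17.5833 pos [0.5086 0.2048 0.0677] zaxis [-0.012 -0.002 -1.   ] jaw 1.819 j [ 0.24  0.57  1.65  0.    0.93 -1.58] F [-14.1  -3.1  -7.6] w 0.0852
  twist -0.002
[0.028  0.2042]
scene hood_handle [(0.64, array([385.5, 230.8]))]
scene knuckle_pin [(0.71, array([326.6, 258.9])), (0.58, array([387.1, 232.9]))]
top hood_handle [(0.64, array([390.9, 150.2]))]
top knuckle_pin []
```

View pics/r.png

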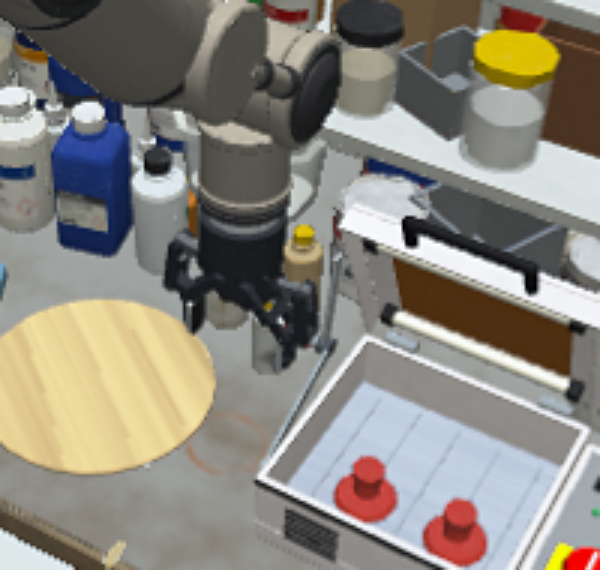

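Emit:
send_rows --commands '[{"travel":[0.01,0,0],"twist":0,"fingers":-1},{"travel":[0.04,0,0],"twist":0,"fingers":-1},{"travel":[0.07,0,-0.02],"twist":0,"fingers":-1},{"travel":[0.09,0,-0.06],"twist":0.0,"fingers":-1},{"travel":[0.09,0,-0.1],"twist":0.12,"fingers":-1},{"travel":[0.09,0,-0.14],"twist":0.24,"fingers":-1},{"travel":[0.09,0,-0.18],"twist":0.36,"fingers":-1},{"travel":[0.09,0,-0.22],"twist":0.48,"fingers":-1},{"travel":[0.09,0,-0.25],"twist":0.6,"fingers":-1},{"travel":[0.09,0,-0.28],"twist":0.72,"fingers":-1}]'

```text
clock: 18.62
tool_pos: [0.4251, 0.1833, 0.3517]
tool_rot: [-0.742, -3.046, 0.004]
contact_force: [0.1, 0.8, -0.6]
grip_width: 0.0851
```

```bash
cat >> h.py <<'E'
def handle(q,y=0.0): # q hood joint, box coords
    a=np.arctan2(.010,.232)+1.42-q   # elevation above horizontal toward front
    return B(.1-.2322*np.cos(a),y,.089+.2322*np.sin(a))
E
python3 - <<'E'
from h import *
cv2.imwrite("pics/s1.png",get_image("scene")[:,:,::-1]);cv2.imwrite("pics/s2.png",get_image("top")[:,:,::-1])
for c in("scene","top"):
    for d in mark_of("hood_handle",c):
        print(c,d['p'],np.round(d['uv'],1),[ (q,proj(handle(q),c).round(1).tolist()) for q in (0,.1,.2,.3,.4,.5)])
go(B(-.05,0,.3),jaw=.25)
a=cv2.imread("pics/s1.png")[130:380,270:470];b=cv2.imread("pics/s2.png")[110:360,260:460]
cv2.imwrite("pics/s.png",cv2.resize(np.hstack([a,b]),None,fx=2,fy=2))
E
```

```text
scene 0.64 [384.5 231.8] [(0, [[397.1, 213.4]]), (0.1, [[393.0, 220.0]]), (0.2, [[388.6, 227.4]]), (0.3, [[384.2, 235.5]]), (0.4, [[379.7, 244.2]]), (0.5, [[375.3, 253.5]])]
scene 0.19 [217.5 249.4] [(0, [[397.1, 213.4]]), (0.1, [[393.0, 220.0]]), (0.2, [[388.6, 227.4]]), (0.3, [[384.2, 235.5]]), (0.4, [[379.7, 244.2]]), (0.5, [[375.3, 253.5]])]
top 0.76 [398.3 184.4] [(0, [[390.5, 153.3]]), (0.1, [[393.6, 165.4]]), (0.2, [[396.5, 177.7]]), (0.3, [[399.1, 189.9]]), (0.4, [[401.4, 201.8]]), (0.5, [[403.2, 213.2]])]
top 0.55 [214.5 196.9] [(0, [[390.5, 153.3]]), (0.1, [[393.6, 165.4]]), (0.2, [[396.5, 177.7]]), (0.3, [[399.1, 189.9]]), (0.4, [[401.4, 201.8]]), (0.5, [[403.2, 213.2]])]
t 18.8167 pos [0.4252 0.1833 0.3494] zaxis [-0.009 -0.001 -1.   ] jaw 1.1 j [ 0.24  0.16  1.44  0.    1.54 -0.86] F [-0.5  0.8 -0.5] w 0.0854
  -> [ 0.4836 -0.0124  0.3   ] travel [-0.1411 -0.1477  0.0491] n 5.0
  twist 0.85
```

View pics/s.png

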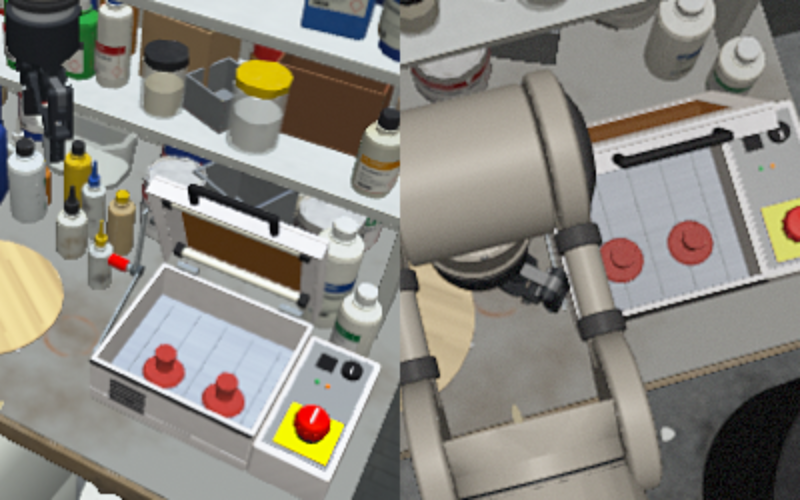

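```bash
python3 - <<'E'
from h import *
for q in(.22,.25,.28):
    h=handle(q);print(q,h.round(4),proj(h,"top").round(1),proj(h,"scene").round(1), proj(handle(q,.05),"top").round(1),proj(handle(q,-.05),"top").round(1))
h=handle(.25)
go(h+[-.03,-.008,.075],h+[0,0,.06],h+[0,0,-.01],jaw=.25)
s=cv2.imread("pics/scene0.png");t=cv2.imread("pics/top0.png")
# shelf edge
for z in(.25,.35,.45):print(z,atz((440,92),"top",z),proj(atz((440,92),"top",z),"scene"),atz((400,104),"top",z))
b=cv2.imread("pics/s2.png")[120:220,350:450];cv2.imwrite("pics/s3.png",cv2.resize(b,None,fx=5,fy=5))
E
```

```text
0.22 [0.5565 0.0062 0.3088] [[397.1 180.2]] [[387.7 229. ]] [[371.1 186.8]] [[422.9 173.6]]
0.25 [0.5501 0.0046 0.3065] [[397.9 183.8]] [[386.4 231.4]] [[372.  190.4]] [[423.7 177.2]]
0.28 [0.5438 0.003  0.304 ] [[398.6 187.5]] [[385.1 233.8]] [[372.8 194.1]] [[424.4 180.9]]
t 18.8167 pos [0.4252 0.1833 0.3494] zaxis [-0.009 -0.001 -1.   ] jaw 1.1 j [ 0.24  0.16  1.44  0.    1.54 -0.86] F [-0.5  0.8 -0.5] w 0.0854
  -> [ 0.5201 -0.0034  0.3815] travel [-0.169  -0.1235 -0.0328] n 5.1
  -> [0.5501 0.0046 0.3665] travel [-0.1923 -0.1027 -0.0181] n 5.2
  -> [0.5501 0.0046 0.2965] travel [-0.1928 -0.1023  0.0519] n 5.4
  twist 0.85
0.25 [ 0.7605086  -0.09737405  0.25      ] [[468.94334615 230.19457283]] [ 0.73492125 -0.01486051  0.25      ]
0.35 [ 0.71047735 -0.07098246  0.35      ] [[458.45685263 201.30268869]] [0.68755997 0.00292099 0.35      ]
0.45 [ 0.6604461  -0.04459087  0.45      ] [[446.1374649  167.61440492]] [0.64019869 0.02070249 0.45      ]
```

View pics/s3.png

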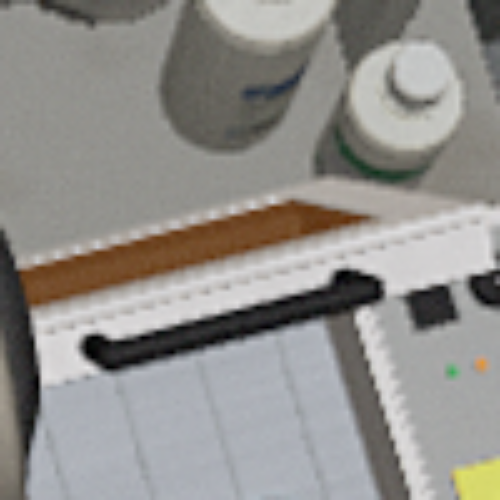

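Emit:
send_rows --commands '[{"travel":[-0.02,-0.015,-0.02],"twist":0.12,"fingers":-0.5},{"travel":[-0.045,-0.033,-0.035],"twist":0.24,"fingers":0.0},{"travel":[-0.07,-0.051,-0.035],"twist":0.36,"fingers":0.0},{"travel":[-0.095,-0.069,-0.035],"twist":0.48,"fingers":0.0},{"travel":[-0.12,-0.088,-0.035],"twist":0.6,"fingers":0.0},{"travel":[-0.145,-0.106,-0.035],"twist":0.72,"fingers":0.0},{"travel":[-0.169,-0.123,-0.035],"twist":0.84,"fingers":0.0},{"travel":[-0.175,-0.118,-0.033],"twist":0.85,"fingers":0.0},{"travel":[-0.185,-0.11,-0.03],"twist":0.85,"fingers":0.0},{"travel":[-0.192,-0.103,-0.025],"twist":0.85,"fingers":0.0}]'

```text
clock: 19.65
tool_pos: [0.5506, 0.0042, 0.3719]
tool_rot: [-1.921, -2.476, 0.011]
contact_force: [-1.4, 0.2, -0.3]
grip_width: 0.0429
```

```bash
python3 - <<'E'
from h import *
h=handle(.25)
go(h+[0,0,.06],h+[0,0,-.01],jaw=.25)
cv2.imwrite("pics/u1.png",get_image("scene")[:,:,::-1])
a=cv2.imread("pics/u1.png")[100:350,270:470]
cv2.imwrite("pics/u.png",cv2.resize(a,None,fx=2.4,fy=2.4))
E
```

```text
t 19.65 pos [0.5506 0.0042 0.3719] zaxis [-0.01  -0.001 -1.   ] jaw 0.251 j [-0.13  0.33  1.15 -0.    1.66 -0.38] F [-1.4  0.2 -0.3] w 0.0429
  -> [0.5501 0.0046 0.3665] travel [ 0.0005 -0.0003  0.0054] n 0.1
  -> [0.5501 0.0046 0.2965] travel [0.0004 0.0005 0.0754] n 1.8
  twist 0.001
```

View pics/u.png

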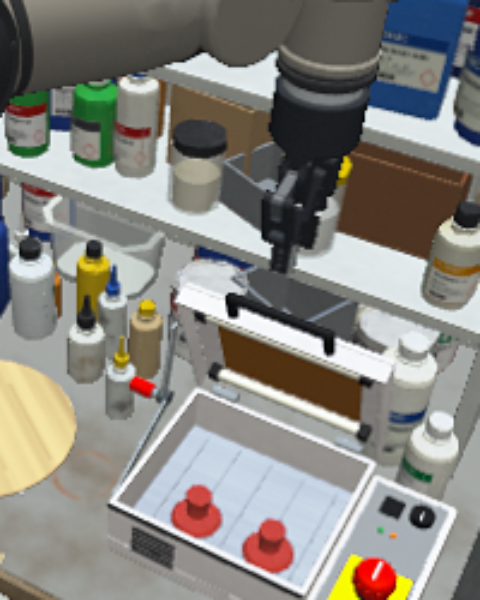

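Emit:
send_rows --commands '[{"travel":[0,0,0.025],"twist":0,"fingers":0.0},{"travel":[0,0,0.05],"twist":0,"fingers":0.0},{"travel":[0,0,0.068],"twist":0,"fingers":0.0},{"travel":[0,0,0.075],"twist":0,"fingers":0.0},{"travel":[0,0,0.075],"twist":0,"fingers":0.0},{"travel":[0,0,0.075],"twist":0,"fingers":1},{"travel":[0,0,0.075],"twist":0,"fingers":1},{"travel":[0,0,0.075],"twist":0,"fingers":1},{"travel":[0,0,0.075],"twist":0,"fingers":1}]'

```text
clock: 20.45
tool_pos: [0.5507, 0.0052, 0.2969]
tool_rot: [-1.92, -2.477, 0.01]
contact_force: [-2.2, -0.5, 5.3]
grip_width: 0.0092
```

```bash
python3 - <<'E'
from h import *
s=observe();Rm=R.from_rotvec(s["tool_rot"]).as_matrix()
go()
print(inv(s["tool_pos"]))
h0=handle(.25)
for k in range(1,31):
    q=.25+.04*k
    print(round(q,2),(Rm.T@(handle(q)-h0)).round(4))
cv2.imwrite("pics/v1.png",get_image("scene")[:,:,::-1])
a=cv2.imread("pics/v1.png")[150:350,270:470]
cv2.imwrite("pics/v.png",cv2.resize(a,None,fx=2.8,fy=2.8))
E
```

```text
t 20.45 pos [0.5507 0.0052 0.2969] zaxis [-0.01 -0.   -1.  ] jaw 0.252 j [-0.13  0.36  1.32 -0.    1.47 -0.38] F [-2.2 -0.5  5.3] w 0.0092
[0.0194 0.0004]
0.29 [ 0.     -0.0086  0.0035]
0.33 [ 0.     -0.0171  0.0074]
0.37 [ 0.     -0.0253  0.0115]
0.41 [ 0.     -0.0335  0.016 ]
0.45 [ 0.     -0.0414  0.0209]
0.49 [ 0.     -0.0491  0.026 ]
0.53 [ 0.0001 -0.0566  0.0315]
0.57 [ 0.0001 -0.0639  0.0372]
0.61 [ 0.0001 -0.071   0.0433]
0.65 [ 0.0001 -0.0778  0.0496]
0.69 [ 0.0001 -0.0844  0.0561]
0.73 [ 0.0001 -0.0907  0.063 ]
0.77 [ 0.0001 -0.0967  0.0701]
0.81 [ 0.     -0.1024  0.0774]
0.85 [ 0.     -0.1078  0.0849]
0.89 [ 0.     -0.1129  0.0927]
0.93 [ 0.     -0.1177  0.1006]
0.97 [ 0.     -0.1222  0.1087]
1.01 [ 0.     -0.1264  0.1171]
1.05 [ 0.     -0.1302  0.1255]
1.09 [-0.     -0.1337  0.1341]
1.13 [-0.     -0.1368  0.1429]
1.17 [-0.     -0.1396  0.1517]
1.21 [-0.     -0.142   0.1607]
1.25 [-1.000e-04 -1.441e-01  1.698e-01]
1.29 [-1.000e-04 -1.458e-01  1.789e-01]
1.33 [-1.000e-04 -1.471e-01  1.881e-01]
1.37 [-1.000e-04 -1.480e-01  1.973e-01]
1.41 [-1.000e-04 -1.486e-01  2.066e-01]
1.45 [-1.000e-04 -1.489e-01  2.159e-01]
```

View pics/v.png

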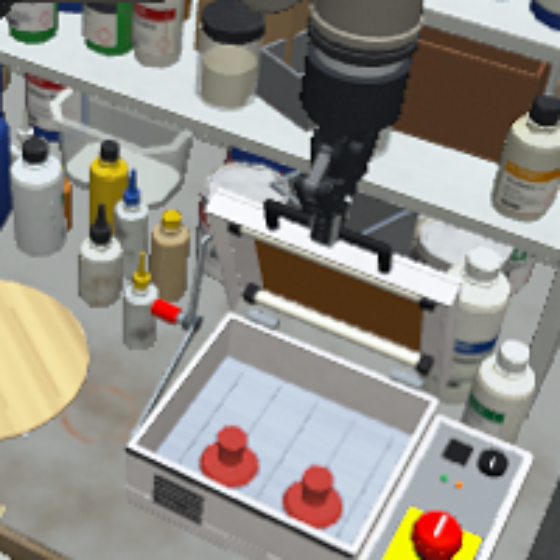

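Emit:
send_rows --commands '[{"travel":[0,-0.0045,0.002],"twist":0,"fingers":1},{"travel":[0,-0.0105,0.0045],"twist":0,"fingers":1},{"travel":[0,-0.017,0.0074],"twist":0,"fingers":1},{"travel":[0,-0.0253,0.0115],"twist":0,"fingers":1},{"travel":[0,-0.0335,0.016],"twist":0,"fingers":1},{"travel":[0,-0.0414,0.021],"twist":0,"fingers":1},{"travel":[0,-0.049,0.026],"twist":0,"fingers":1},{"travel":[0,-0.0566,0.0315],"twist":0,"fingers":1},{"travel":[0,-0.064,0.0372],"twist":0,"fingers":1}]'

```text
clock: 21.25
tool_pos: [0.4879, -0.011, 0.2608]
tool_rot: [-1.922, -2.478, 0.008]
contact_force: [2.4, 0.8, 2.5]
grip_width: 0.0092
```

```bash
python3 - <<'E'
from h import *
go()
p=observe()["tool_pos"];q=inv(p);print(q,"elev",np.arctan2(p[2]+.01-.089,.1-q[0]),"r",np.hypot(p[2]+.01-.089,.1-q[0]))
a=get_image("scene")[150:350,270:470,::-1]
cv2.imwrite("pics/w.png",cv2.resize(a,None,fx=2.8,fy=2.8))
E
```

```text
t 21.25 pos [ 0.4879 -0.011   0.2608] zaxis [-0.007 -0.001 -1.   ] jaw 0.252 j [-0.18  0.26  1.56 -0.    1.33 -0.43] F [2.4 0.8 2.5] w 0.0092
[-0.0455  0.0002] elev 0.8959333680246262 r 0.23287812713915765
```

View pics/w.png

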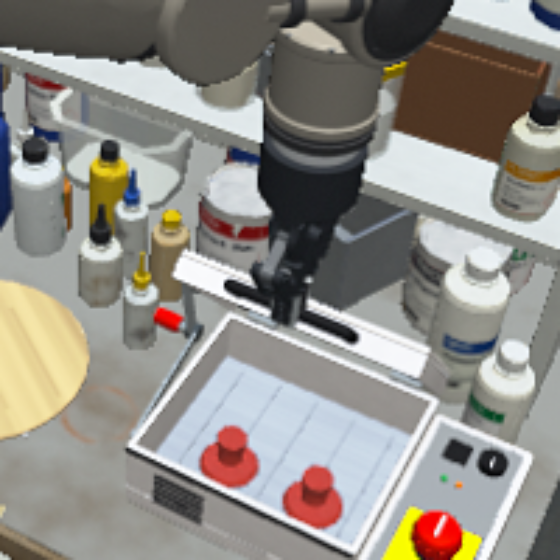

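Emit:
send_rows --commands '[{"travel":[0,-0.0071,0.006],"twist":0,"fingers":1},{"travel":[0,-0.0139,0.0124],"twist":0,"fingers":1},{"travel":[0,-0.0205,0.019],"twist":0,"fingers":1},{"travel":[0,-0.0268,0.0258],"twist":0,"fingers":1},{"travel":[0,-0.0328,0.033],"twist":0,"fingers":1},{"travel":[0,-0.0385,0.04],"twist":0,"fingers":1},{"travel":[0,-0.0439,0.0477],"twist":0,"fingers":1},{"travel":[0,-0.049,0.0555],"twist":0,"fingers":1},{"travel":[0,-0.0538,0.0634],"twist":0,"fingers":1},{"travel":[0,-0.0583,0.0715],"twist":0,"fingers":1}]'

```text
clock: 22.13
tool_pos: [0.43, -0.026, 0.1891]
tool_rot: [-1.923, -2.478, 0.007]
contact_force: [8.5, 3.5, -1.3]
grip_width: 0.0093
```

```bash
cat > arc.py <<'E'
from h import *
go()
s=observe();p=s["tool_pos"];Rm=R.from_rotvec(s["tool_rot"]).as_matrix()
q=inv(p);e=np.arctan2(p[2]+.01-.089,.1-q[0]);Q=1.463-e;print(q,"q",Q,"r",np.hypot(p[2]+.01-.089,.1-q[0]))
for k in range(1,14):
    print(round(Q+.04*k,3),(Rm.T@(handle(Q+.04*k)-[0,0,.01]-p)).round(4))
E
python3 arc.py
```

```text
t 22.1333 pos [ 0.43   -0.026   0.1891] zaxis [-0.007 -0.001 -1.   ] jaw 0.251 j [-0.24  0.22  1.83 -0.    1.1  -0.49] F [ 8.5  3.5 -1.3] w 0.0093
[-0.1053  0.    ] q 0.9708824574809711 r 0.23294225298424426
1.011 [-0.0001 -0.0035  0.0086]
1.051 [-0.0001 -0.0074  0.0171]
1.091 [-0.0001 -0.0109  0.0257]
1.131 [-0.0001 -0.014   0.0344]
1.171 [-0.0001 -0.0168  0.0433]
1.211 [-0.0001 -0.0192  0.0523]
1.251 [-0.0001 -0.0213  0.0613]
1.291 [-0.0001 -0.023   0.0704]
1.331 [-0.0001 -0.0244  0.0796]
1.371 [-0.0001 -0.0254  0.0889]
1.411 [-0.0001 -0.026   0.0981]
1.451 [-1.000e-04 -2.620e-02  1.074e-01]
1.491 [-1.000e-04 -2.610e-02  1.167e-01]
```

Emit:
send_rows --commands '[{"travel":[0,-0.0035,0.0086],"twist":0,"fingers":1},{"travel":[0,-0.0074,0.017],"twist":0,"fingers":1},{"travel":[0,-0.0109,0.0257],"twist":0,"fingers":1},{"travel":[0,-0.014,0.0344],"twist":0,"fingers":1},{"travel":[0,-0.0168,0.0433],"twist":0,"fingers":1},{"travel":[0,-0.0192,0.0523],"twist":0,"fingers":1},{"travel":[0,-0.0213,0.0613],"twist":0,"fingers":1},{"travel":[0,-0.023,0.0704],"twist":0,"fingers":1},{"travel":[0,-0.0244,0.079],"twist":0,"fingers":1}]'

```text
clock: 22.88
tool_pos: [0.4069, -0.0318, 0.1104]
tool_rot: [-1.925, -2.479, 0.003]
contact_force: [6.9, 5.5, 1.1]
grip_width: 0.0092
```

```bash
python3 arc.py|head -8
```

```text
t 22.8833 pos [ 0.4069 -0.0318  0.1104] zaxis [-0.003 -0.    -1.   ] jaw 0.25 j [-0.27  0.29  1.99 -0.    0.86 -0.51] F [6.9 5.5 1.1] w 0.0092
[-1.291e-01  1.000e-04] q 1.326965249983719 r 0.2312362685389462
1.367 [-0.0001 -0.002   0.0091]
1.407 [-0.0001 -0.0027  0.0183]
1.447 [-0.0001 -0.003   0.0276]
1.487 [-0.0002 -0.0029  0.0369]
1.527 [-0.0002 -0.0025  0.0462]
1.567 [-0.0002 -0.0016  0.0554]
```

Emit:
send_rows --commands '[{"travel":[0,-0.001,0.005],"twist":0,"fingers":1},{"travel":[0,-0.002,0.01],"twist":0,"fingers":1},{"travel":[0,-0.0025,0.014],"twist":0,"fingers":1},{"travel":[0,-0.0027,0.018],"twist":0,"fingers":1},{"travel":[0,-0.0027,0.021],"twist":0,"fingers":1},{"travel":[0,-0.0027,0.023],"twist":0,"fingers":1},{"travel":[0,-0.0027,0.024],"twist":0,"fingers":1}]'

```text
clock: 23.47
tool_pos: [0.4058, -0.0326, 0.0912]
tool_rot: [1.925, 2.479, 0.0]
contact_force: [-15.5, 7.2, 77.3]
grip_width: 0.0091
```

```bash
python3 arc.py|head -2; python3 - <<'E'
from h import *
a=get_image("scene")[190:390,270:490,::-1]
cv2.imwrite("pics/x.png",cv2.resize(a,None,fx=2.8,fy=2.8))
E
```

```text
t 23.4667 pos [ 0.4058 -0.0326  0.0912] zaxis [ 0.002 -0.001 -1.   ] jaw 0.25 j [-0.27  0.32  2.02 -0.    0.79 -0.52] F [-15.5   7.2  77.3] w 0.0091
[-0.1303 -0.0004] q 1.4102607781192782 r 0.23062065275204735
```

View pics/x.png

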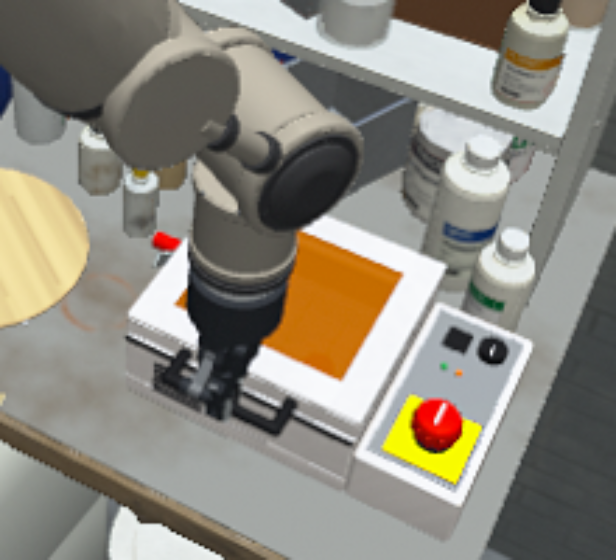

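Emit:
send_rows --commands '[{"travel":[0,0,0],"twist":0,"fingers":0.5},{"travel":[0,0,0],"twist":0,"fingers":0},{"travel":[0,0,0],"twist":0,"fingers":-0.1},{"travel":[0,0,-0.01],"twist":0,"fingers":-0.1},{"travel":[0,0,-0.03],"twist":0,"fingers":-0.1},{"travel":[0,0,-0.06],"twist":0,"fingers":-0.1},{"travel":[0,0,-0.09],"twist":0,"fingers":-0.1},{"travel":[0,0,-0.12],"twist":0,"fingers":-0.5}]'

```text
clock: 24.18
tool_pos: [0.4041, -0.0325, 0.2116]
tool_rot: [-1.927, -2.481, 0.003]
contact_force: [1.9, 0.2, 0.1]
grip_width: 0.0573
```

```bash
python3 - <<'E'
from h import *
im=get_image("scene")[:,:,::-1];t=get_image("top")[:,:,::-1]
for c in("scene","top"):
  for d in mark_of("hood_handle",c):print(c,d['p'],np.round(d['uv'],1))
  print([ (q,proj(handle(q),c).round(1).tolist()) for q in (1.3,1.36,1.38,1.42)])
go((.516,-.168,.2),(.516,-.168,.09),jaw=.25)
cv2.imwrite("pics/y.png",np.hstack([cv2.resize(im[220:390,280:480],None,fx=2,fy=2),cv2.resize(t[140:310,300:500],None,fx=2,fy=2)]))
m=((im[:,:,2].astype(int)>110)&(im[:,:,1]<70)&(im[:,:,0]<75)).astype('uint8')
n,l,s,ce=cv2.connectedComponentsWithStats(m)
for i in range(1,n):
    if s[i,4]>100 and s[i,0]>400:print(s[i],ce[i].round(1))
E
```

```text
scene 0.58 [347.  333.8]
[(1.3, [[349.6, 326.3]]), (1.36, [[348.8, 330.6]]), (1.38, [[348.5, 331.9]]), (1.42, [[348.1, 334.5]])]
top 0.92 [404.8 273.5]
[(1.3, [[404.0, 271.7]]), (1.36, [[403.2, 273.3]]), (1.38, [[402.9, 273.7]]), (1.42, [[402.2, 274.4]])]
t 24.3833 pos [ 0.405  -0.0325  0.2109] zaxis [ 0.002 -0.002 -1.   ] jaw 0.25 j [-0.27  0.14  1.85 -0.    1.14 -0.52] F [-0.8 -0.  -0.2] w 0.0641
  -> [ 0.516 -0.168  0.2  ] travel [-0.1587  0.074   0.0114] n 4.2
  -> [ 0.516 -0.168  0.09 ] travel [-0.1585  0.0738  0.1214] n 5.1
  twist 0.0
[417 333  18  17 222] [425.6 341.3]
```

View pics/y.png

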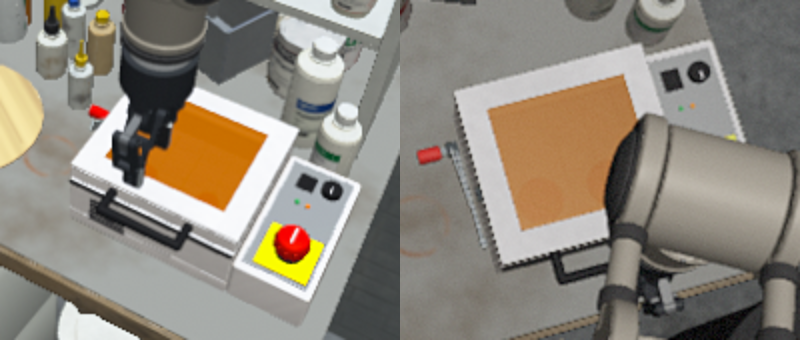

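Emit:
send_rows --commands '[{"travel":[-0.03,0.014,0],"twist":-0.1,"fingers":-1},{"travel":[-0.06,0.028,0],"twist":-0.2,"fingers":-1},{"travel":[-0.09,0.042,0],"twist":-0.3,"fingers":-1},{"travel":[-0.12,0.056,0],"twist":-0.4,"fingers":-1},{"travel":[-0.145,0.068,0],"twist":-0.4,"fingers":-1},{"travel":[-0.1587,0.074,0],"twist":-0.4,"fingers":-1},{"travel":[-0.1587,0.074,0.02],"twist":-0.4,"fingers":-1},{"travel":[-0.1587,0.074,0.05],"twist":-0.4,"fingers":-1},{"travel":[-0.1587,0.074,0.065],"twist":-0.4,"fingers":-1},{"travel":[-0.1587,0.074,0.065],"twist":-0.4,"fingers":-1}]'

```text
clock: 25.22
tool_pos: [0.5127, -0.1668, 0.1405]
tool_rot: [-1.392, -2.806, 0.002]
contact_force: [-0.8, -0.1, -1.2]
grip_width: 0.0856
```

```bash
python3 - <<'E'
from h import *
im=get_image("scene")[:,:,::-1];t=get_image("top")[:,:,::-1]
go((.517,-.167,.144),(.517,-.167,.088),jaw=.25)
print(proj((.517,-.167,.106),"scene"),[(d['p'],d['uv']) for d in mark_of("estop_top","scene")])
cv2.imwrite("pics/z.png",np.hstack([cv2.resize(im[240:390,360:500],None,fx=2.8,fy=2.8),cv2.resize(t[140:290,380:520],None,fx=2.8,fy=2.8)]))
E
```

```text
t 25.3167 pos [ 0.5152 -0.1678  0.1449] zaxis [-0.002 -0.    -1.   ] jaw 0.65 j [-0.46  0.46  1.6  -0.    1.09 -1.11] F [0.1 0.4 0.8] w 0.0857
  -> [ 0.517 -0.167  0.144] travel [-0.0005  0.0019  0.0009] n 0.1
  -> [ 0.517 -0.167  0.088] travel [-0.0005  0.002   0.0569] n 1.4
  twist 0.4
[[424.38219148 339.15834553]] [(0.44, [428.1, 335.1])]
```

View pics/z.png

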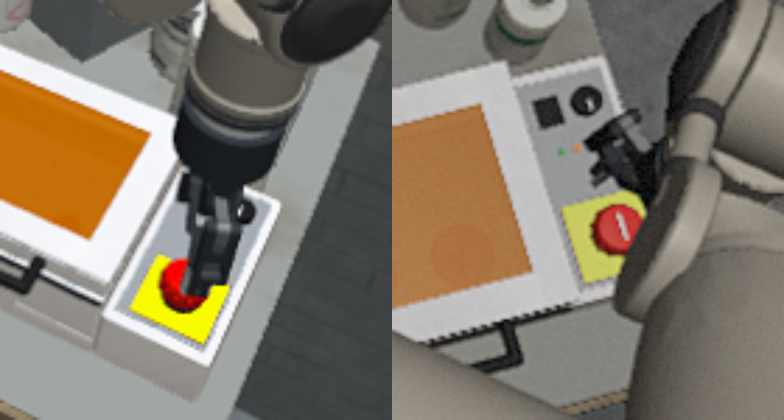

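Emit:
send_rows --commands '[{"travel":[0,0.001,0.02],"twist":0,"fingers":-1},{"travel":[0,0.001,0.04],"twist":0,"fingers":-1},{"travel":[0,0.001,0.052],"twist":0,"fingers":-1},{"travel":[0,0.001,0.055],"twist":0,"fingers":-1},{"travel":[0,0.001,0.055],"twist":0,"fingers":-0.5},{"travel":[0,0.001,0.055],"twist":0,"fingers":0},{"travel":[0,0.001,0.055],"twist":0,"fingers":1},{"travel":[0,0.001,0.055],"twist":0,"fingers":1},{"travel":[0,0.001,0.055],"twist":0,"fingers":1},{"travel":[0,0.001,0.055],"twist":0,"fingers":1}]'

```text
clock: 26.2
tool_pos: [0.5204, -0.1665, 0.0934]
tool_rot: [1.392, 2.807, 0.005]
contact_force: [9.1, 8.3, 3.2]
grip_width: 0.0394
```

```bash
python3 - <<'E'
from h import *
im=get_image("scene")[:,:,::-1]
go(jaw=-.2)
cv2.imwrite("pics/aa.png",cv2.resize(im[240:390,360:500],None,fx=4,fy=4))
E
```

```text
t 26.25 pos [ 0.5204 -0.1665  0.0934] zaxis [ 0.009 -0.001 -1.   ] jaw 0.65 j [-0.45  0.52  1.65  0.    0.96 -1.1 ] F [10.4  9.2  2.4] w 0.0395
  twist 0.85
```

View pics/aa.png

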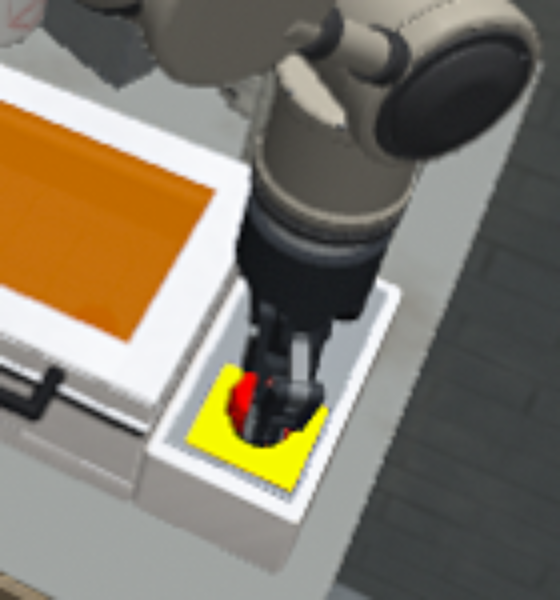

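Emit:
send_rows --commands '[{"travel":[0,0,0],"twist":0.1,"fingers":1},{"travel":[0,0,0],"twist":0.2,"fingers":1},{"travel":[0,0,0],"twist":0.3,"fingers":1},{"travel":[0,0,0],"twist":0.4,"fingers":1},{"travel":[0,0,0],"twist":0.5,"fingers":1},{"travel":[0,0,0],"twist":0.6,"fingers":1},{"travel":[0,0,0],"twist":0.7,"fingers":1},{"travel":[0,0,0],"twist":0.8,"fingers":1},{"travel":[0,0,0],"twist":0.86,"fingers":1},{"travel":[0,0,0],"twist":0.88,"fingers":1}]'

```text
clock: 27.08
tool_pos: [0.5226, -0.1653, 0.0952]
tool_rot: [2.457, 1.942, 0.017]
contact_force: [6.9, 7.1, 2.7]
grip_width: 0.0391
```

```bash
python3 - <<'E'
from h import *
im=get_image("scene")[:,:,::-1]
go(jaw=-.2);print(observe()["torque"])
cv2.imwrite("pics/ab.png",cv2.resize(im[240:390,360:500],None,fx=4,fy=4))
E
```

```text
t 27.1333 pos [ 0.5226 -0.1653  0.0952] zaxis [ 0.014 -0.    -1.   ] jaw -0.232 j [-0.45  0.52  1.65  0.01  0.96 -0.22] F [7.5 6.8 2.7] w 0.0391
  twist -0.032
[ 1.43741723 -0.49504057  0.16207397]
```

View pics/ab.png

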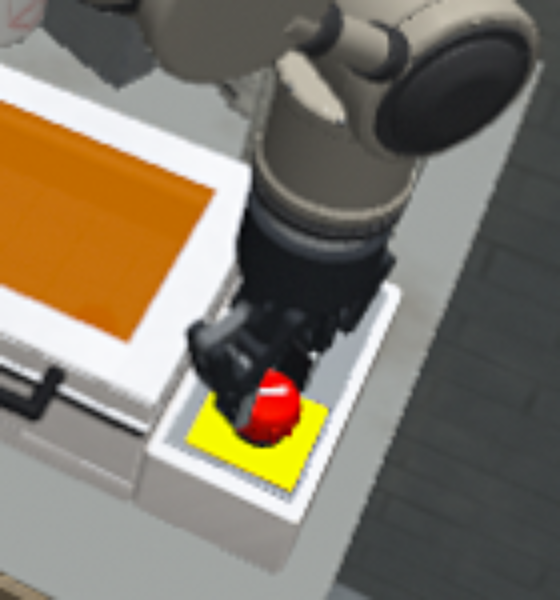

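Emit:
send_rows --commands '[{"travel":[0,0,0],"twist":0,"fingers":0},{"travel":[0,0,0],"twist":0,"fingers":-1},{"travel":[0,0,0],"twist":0,"fingers":-1},{"travel":[0,0,0],"twist":0,"fingers":-1},{"travel":[0,0,-0.02],"twist":0,"fingers":-1},{"travel":[0,0,-0.06],"twist":0,"fingers":-1},{"travel":[0,0,-0.1],"twist":0,"fingers":-1},{"travel":[0,0,-0.13],"twist":0,"fingers":-1},{"travel":[0,0,-0.15],"twist":0,"fingers":-1},{"travel":[0,0,-0.15],"twist":0,"fingers":-1}]'

```text
clock: 27.97
tool_pos: [0.522, -0.1663, 0.2503]
tool_rot: [2.451, 1.938, 0.023]
contact_force: [-0.2, 0.1, 0.2]
grip_width: 0.0853
```

```bash
python3 - <<'E'
from h import *
im=get_image("scene")[:,:,::-1].copy();t=get_image("top")[:,:,::-1]
go()
m=((im[:,:,2].astype(int)>110)&(im[:,:,1]<70)&(im[:,:,0]<75)).astype('uint8')
n,l,s,ce=cv2.connectedComponentsWithStats(m)
for i in range(1,n):
    if s[i,4]>100 and s[i,0]>400:print(s[i],ce[i].round(1))
for c in("scene","top"):
  for n in("hood_handle","bottle","torch","mould","cast_1"):print(c,n,[(round(d['p'],2),np.round(d['uv'],1)) for d in spot_in(n,c)])
cv2.imwrite("pics/ac.png",np.hstack([cv2.resize(im[190:390,300:480],None,fx=2.2,fy=2.2),cv2.resize(t[140:340,300:480],None,fx=2.2,fy=2.2)]))
E
```

```text
t 28.0667 pos [ 0.5203 -0.1655  0.2456] zaxis [ 0.015 -0.001 -1.   ] jaw -0.233 j [-0.45  0.36  1.45  0.01  1.31 -0.22] F [-0.6 -0.6 -0.2] w 0.0854
[418 331  18  17 219] [426.5 339. ]
scene hood_handle [(0.78, array([367.2, 301.9])), (0.53, array([324.7, 277. ]))]
scene bottle [(0.64, array([331.4, 279.2])), (0.62, array([282.9, 220.5]))]
scene torch [(0.56, array([214.7, 274.6])), (0.33, array([370.6, 299.5]))]
scene mould [(0.7, array([425.2, 338.9])), (0.63, array([224.8, 248. ]))]
scene cast_1 []
top hood_handle [(0.66, array([385. , 218.6]))]
top bottle [(0.66, array([208.1, 196.8]))]
top torch [(0.64, array([189.9, 317.4])), (0.52, array([246.8, 270.2]))]
top mould [(0.97, array([168.8, 275.1]))]
top cast_1 []
```

View pics/ac.png

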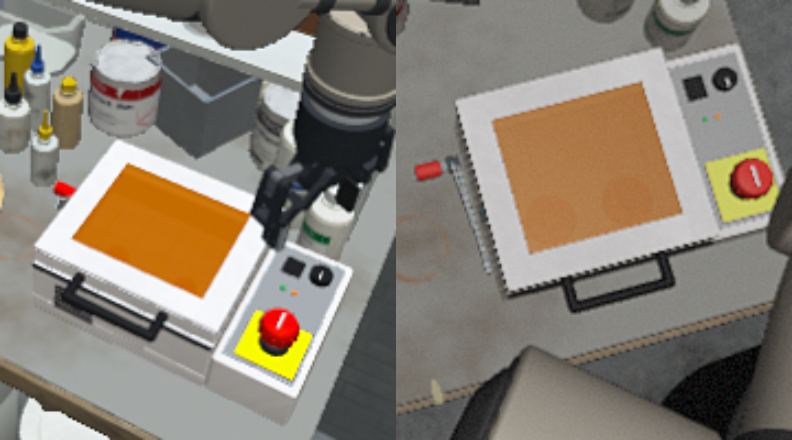

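```bash
python3 - <<'E'
from h import *
for c in("scene","top"):
  get_image(c)
  print(c,[(round(d['p'],2),np.round(d['uv'],1)) for d in mark_of("hood_handle",c)],proj(handle(1.42),c).round(1),proj(handle(1.36),c).round(1))
print(sign_off())
E
```

```text
scene [(0.69, array([345.8, 334.4]))] [[348.1 334.5]] [[348.8 330.6]]
top [(0.67, array([404.7, 276.9]))] [[402.2 274.4]] [[403.2 273.3]]
the job is handed in; nothing more can be done
None
```

The job is done and handed in at about 28 s; the hand-in reports no verdict. I latched the stop button, stood both castings upright on the chamber floor, broke the stay at its pin, lowered the hood by its handle, and twisted the button clockwise. Only two castings were on the board.

**What the last checks showed:**
- **Stop button:** it is back at its starting height in the picture (centre at row 339.0, against 338.9 at the start).
- **Hood:** the handle sits where a fully shut hood puts it in the scene view, and about 3 px off in the top view.
- **Castings:** they show only as two faint round shapes through the window. I last saw them plainly at about 24 s, upright at about x -0.03, y ±0.043 m from the chamber centre.
- **Bystanders:** the best network hits for the bottle, torch and mould are within a few pixels of where they started in the top view. In the scene view the bottle hit was a wrong match, and so was the best mould hit. The torch and the second mould hit were up to about 17 px off. I judged by the top view.
- **Force when the hood reached its stop:** the wrist force read 77 N for a moment through the gripped handle, under the 120 N limit.

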